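Fetch the die from the yellow-lidded box and load the carrier

ROBOT

A 7-joint arm with a two-finger parallel gripper is mounted at the origin on the work surface. World frame = base frame: x ahead of the robot, y to its left, z up, the work surface at z = 0. Lengths are in mm, angles in rad, forces in N, time in s.
With the tool pointing down it reaches from about 400 to 850 mm from the base axis. Payload 10.4 kg.
Tool frame: the origin (TCP) lies at the very end of the fingers, on their centre line; the grasp point (between the pads) lies manip.grip_depth behind it (manip.grip_depth is the distance from the TCP to the grasp point, in mm); z points along the fingers, y is the direction in which the jaws open and shut (so a half turn about z gives the same grasp; the last joint's range is limited). The gripper opens to 87 mm and grips with 3 to 60 N. Pads are 19 mm wide; open, the fingers measure 117 mm over their backs; the gripper's body (75 mm by 190 mm) begins 51 mm behind the grasp point.
Start: joints at [-1.297, 0.332, -0.065, 1.46, 0.022, 1.35, -0.088], TCP at [182.775, 597.7, 222.576] pointing down, gripper open.
Joint ranges: [-2.6, 2.6], [-0.5, 2.12], [-1.47, 1.34], [0.16, 2.42], [-1.27, 4.41], [0.06, 2.06], [-2.6, 2.6]. Speed limits (rad/s): [2.22, 2.22, 2.79, 2.79, 3.14, 3.14, 3.14].

INTERFACE

Orientations are given as [roll, pitch, yaw] about the fixed x, y, z axes, in that order (R = Rz(yaw) Ry(pitch) Rx(roll)).
In Python, from workcell import manip gives the robot as it stands.
- The arm moves only by the tool send_rows, never from a script. Its argument "plan" is a list that holds one entry, the list of rows, each a list of 5 numbers: the gripper's target within -1 to 1 (shut at 1, half-way at 0, fully open at -1), then the shift along the world's x, y, z in units of 50 mm (1.0 is 50 mm), then the turn about the world's z in units of 6 degrees (1.0 is 6 degrees). A call has 1 to 10 rows; each row is the pose to reach, as a shift and turn from the pose measured when the call began; what a row does not reach only later rows make up. A row lasts 1/10 s, in which the tool goes at most 50 mm and 8.59 degrees, less where a joint would pass 70% of its speed; a pose out of reach is approached as far as the arm can. A call with a gripper value outside its range is refused whole. The fingers move at their own pace and stop on an object; "grip_force" is the grip in N (left out, the last holds). Time passes only in rows, so rows that repeat a pose let the fingers close. It gives the time, the measured TCP pose, the force and the opening at its end, in the units of the state.
- manip.get_state(): the state, without advancing time (a new reading comes with each control period).
- manip.snapshot(name): name is "side" or "top" or "wrist"; returns the picture (400x640x3 uint8, red, green, blue); there is no depth.
- manip.camera_info(name): a dict with "intrinsics" (3x3 intrinsics, pixels), "R" (3x3) and "t" (3): a world point X has camera coordinates R X + t. Camera axes: x right, y down, z forward; pixel columns grow to the right and rows downward; lengths in mm; the calibration is good to about 2 mm. A picture is of the moment at which its call begins: read the wrist's pose just before it. camera_info takes no time and is no camera call; for the wrist camera it gives the pose at the moment of the call.
- manip.finish_job(): hands the job in, once; it reports no verdict.
The state is a dict: "t": time; "joint_positions": joint angles; "dq": joint speeds; "effort": joint torques, N m; "eef_pos": TCP position; "ee_rot": TCP orientation; "contact_force": force on the tool from outside, world axes, zero at the start; "torque": the same for the moment, N m; "width": finger opening in mm.
Only numpy, scipy, OpenCV 4.12 (cv2) and the standard library are available. Lean on these libraries where they do the work, as an engineer would, in place of code of your own. Each camera call takes 0.05 s, during which the arm holds its last target.

TASK

Open only the box with the yellow lid, lift out the stamping die and lay it face up on the cork pad; let go and take it again by its two ends. Lower it into the channel of the green die carrier, still face up, and slide it fully home, pressing only gently (well under 50 N), against the red stop, then let go. Leave the yellow lid standing open, the other lids shut and everything else on the bench where it is.

Things in the scene. Friction and masses are not known exactly. Their poses are not given: they have to be found in the camera images.
- die_center (a point): centre (12 mm above its underside) of the stamping die: dark wood block with a brass plate and three dark bars on top (its face). 60 (own x) x 36 (own y) x 24 mm high, 0.14 to 0.3 kg. It starts face up under the shut yellow lid, length along the rack's y; in the box only 3 to 9 mm is free at its ends, but 32 to 42 mm beside its long sides, so there it is gripped across its 36 mm width
- die: the same die; this origin is the centre of its underside
- rack: plywood base plate 135 x 345 x 6 mm, fixed, carrying the row of four boxes 84 mm apart along its y; origin at the centre of its underside, x points away from the robot
- lid_yellow (a joint): hinge angle of the yellow lid (rad): 0 shut, growing as it opens upwards and away from the robot to 2.2 at most; the stiff hinge stays where it is left, about 0.07 N m to turn; open it to about 2.0 so that the gripper has room over the box
- lid_yellow_handle (a point): grip point of the black round knob on top of the yellow lid, 35 mm above the lid; the knob's head is 28 mm across and reaches about 11 mm above this point and 13 mm below it, on a thinner neck
- lid_blue (a joint): hinge angle of the blue lid (rad): 0 shut, growing as it opens upwards and away from the robot to 2.2 at most; the stiff hinge stays where it is left, about 0.07 N m to turn
- lid_blue_handle (a point): grip point of the black round knob on top of the blue lid, 35 mm above the lid; the knob's head is 28 mm across and reaches about 11 mm above this point and 13 mm below it, on a thinner neck
- lid_green (a joint): hinge angle of the green lid (rad): 0 shut, growing as it opens upwards and away from the robot to 2.2 at most; the stiff hinge stays where it is left, about 0.07 N m to turn
- lid_green_handle (a point): grip point of the black round knob on top of the green lid, 35 mm above the lid; the knob's head is 28 mm across and reaches about 11 mm above this point and 13 mm below it, on a thinner neck
- lid_white (a joint): hinge angle of the white lid (rad): 0 shut, growing as it opens upwards and away from the robot to 2.2 at most; the stiff hinge stays where it is left, about 0.07 N m to turn
- lid_white_handle (a point): grip point of the black round knob on top of the white lid, 35 mm above the lid; the knob's head is 28 mm across and reaches about 11 mm above this point and 13 mm below it, on a thinner neck
- lid_yellow_hinge (a point): point on the yellow lid's hinge line, mid of its box's far rim; the line runs along the rack's y. Shut, the knob's grip point lies 88 mm nearer the robot and 41 mm higher. Each grey box is 118 (rack x) x 80 (rack y) x 50 mm high, walls and floor 4 mm; box floor 10 mm, rim 56 mm above the table; lid 6 mm thick
- pad: cork pad 150 (x) x 130 (y) x 5 mm, fixed; origin at the centre of its underside on the table
- carrier: die carrier, fixed; origin: centre of its underside. Green base 205 (x) x 84 (y) x 8 mm; channel along x, open above, 42 mm wide, 160 mm long, between steel rails whose tops are 42 mm above the table. Red stop (48 mm high) at its +x end, away from the robot; sill (22 mm high) at the other, inner face x = -80 mm. No room for fingers between die and rails: hold the die by its ends
- carrier_stop (a point): middle of the red stop's face that the die's end must touch, 20 mm above the table, at x = +80 mm of the carrier. With the die home its centre is 30 mm before this face. Pressing the die against it harder than 50 N fails; sliding it along the channel takes 1 to 3 N
- spare_long: bystander: spare die, steel and brass, 60 x 18 x 20 mm, loose; leave it alone
- spare_small: bystander: small spare die, wood and brass, 32 x 22 x 20 mm, loose; leave it alone
- foil_reel: bystander: brass-coloured reel standing on end, 70 mm across, 50 mm high, loose; leave it alone
- jar: bystander: amber glass jar with a white cap, 60 mm across, 70 mm high, loose; leave it alone
- mallet: bystander: hammer lying on the table, loose; leave it alone
- driver: bystander: screwdriver lying on the table, loose; leave it alone
- brush: bystander: brush lying on the table, loose; leave it alone
Mind the look-alikes: they are no part of the job. Several things look just like the pad: the one meant starts farthest from the robot's base.

How it is judged:
By the outcome, as a careful person would: the job done as asked, in the order asked, and still so for the second after the job is handed in, with the robot touching nothing.
It also fails if it takes over 72 s, if anything falls off the work surface, if the arm or the gripper's body presses on something with over 40 N, if the wrist force passes 120 N, or if a joint passes its speed limit or range.

## Working session

There is one attempt and no reset: what is moved stays moved. The work goes in short steps, Python scripts to look and compute and a tool call to move; the robot and the scene stay as the last step left them, time stands still between calls to the robot, and variables do not carry over. Pictures are saved under pics/ and viewed, and the job is handed in when it is done.

Besides the shell and the picture viewer there is one more tool, called after "Emit:" in YAML: its name, and indented under it one key for each argument. send_rows: Moves the arm, as the interface text tells. Its arguments: {"type":"object","properties":{"plan":{"type":"array","items":{"type":"array","items":{"type":"array","items":{"type":"number"}}}},"grip_force":{"type":"number"}},"required":["plan"]}

```bash
ls; mkdir -p pics; cat > h.py <<'E'
import numpy as np, cv2
from workcell import manip
def snap(n,f):
    ci=manip.camera_info(n); im=manip.snapshot(n)
    cv2.imwrite(f'pics/{f}.png',cv2.cvtColor(im,cv2.COLOR_RGB2BGR))
    np.savez(f'pics/{f}.npz',K=ci['intrinsics'],R=ci['R'],t=ci['t']); return im
def load(f):
    d=np.load(f'pics/{f}.npz'); return cv2.imread(f'pics/{f}.png'),np.array(d['K']),np.array(d['R']),np.array(d['t']).ravel()
def ray(f,u,v,z):
    _,K,R,t=load(f); c=-R.T@t; d=R.T@np.linalg.inv(K)@np.array([u,v,1.]); return c+d*(z-c[2])/d[2]
def proj(f,X):
    _,K,R,t=load(f); p=K@(R@np.array(X,float)+t); return p[:2]/p[2]
def st():
    s=manip.get_state(); print({k:np.round(s[k],3).tolist() for k in ('t','eef_pos','ee_rot','contact_force','width','joint_positions')})
E
python3 - <<'E'
from h import *
print(manip.grip_depth); st()
for n in('top','side','wrist'):
    snap(n,n+'0'); _,K,R,t=load(n+'0'); print(n,K.round(1).tolist(),(-R.T@t).round(0),R.round(2).tolist())
E
```

```text
pics
18.700000000000003
{'t': 0.0, 'eef_pos': [182.667, 597.308, 221.748], 'ee_rot': [-3.14, 0.0, 2.845], 'contact_force': [0.707, -0.162, -0.308], 'width': 86.86, 'joint_positions': [-1.297, 0.333, -0.065, 1.461, 0.022, 1.35, -0.088]}
top [[454.7, 0.0, 313.3], [0.0, 454.7, 201.8], [0.0, 0.0, 1.0]] [ 290.  -15. 1245.] [[-0.0, -1.0, 0.01], [-0.98, 0.0, -0.19], [0.19, -0.01, -0.98]]
side [[477.5, 0.0, 322.1], [0.0, 477.5, 193.1], [0.0, 0.0, 1.0]] [-257. -748.  713.] [[0.7, -0.72, 0.02], [-0.35, -0.36, -0.86], [0.63, 0.59, -0.5]]
wrist [[314.6, 0.0, 320.7], [0.0, 314.6, 196.9], [0.0, 0.0, 1.0]] [115. 619. 384.] [[0.29, 0.96, -0.0], [0.92, -0.28, 0.26], [0.25, -0.08, -0.97]]
```

View pics/top0.png

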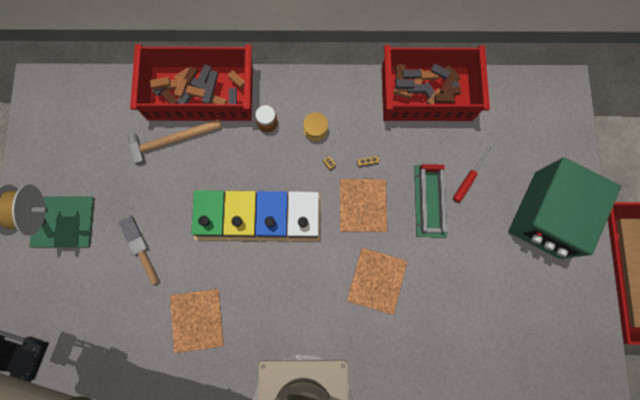

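View pics/side0.png

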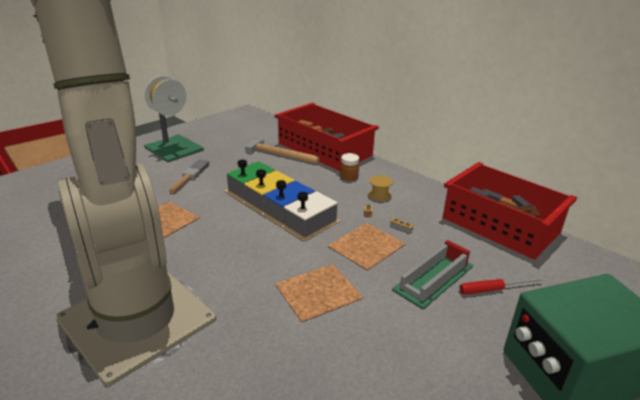

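View pics/wrist0.png

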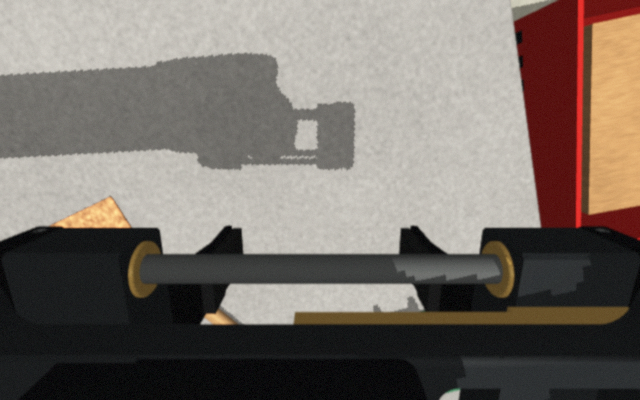

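Top view, things that could be confused:
- **Yellow lid:** at (240,213). The other lids are green (208,213), blue (271,213) and white (303,213).
- **Knobs:** the yellow lid's is at (237,221).
- **Pads:** (362,205), (377,280) and (196,320). The base is at about (303,390), and (362,205) looks farthest from it.
- **Carrier:** at (430,200). The green base at (62,222) is only the reel stand's foot.
- **Spare dies:** at (329,162) and (368,160).

Next I'll measure these and check close crops.

```bash
python3 - <<'E'
from h import *
im,K,R,t=load('top0')
a=cv2.resize(im[180:250,185:325],None,fx=5,fy=5,interpolation=cv2.INTER_CUBIC)
b=cv2.resize(im[150:250,330:450],None,fx=5,fy=5,interpolation=cv2.INTER_CUBIC)
cv2.imwrite('pics/cropA.png',a);cv2.imwrite('pics/cropB.png',b)
hsv=cv2.cvtColor(im,cv2.COLOR_BGR2HSV)
print('yel hsv',hsv[210,245],'pad',hsv[205,362],'pad2',hsv[280,377],'green',hsv[230,420],'red',hsv[167,432],'rail',hsv[200,422])
m=cv2.inRange(hsv,(5,90,90),(18,255,255)); m=cv2.morphologyEx(m,cv2.MORPH_OPEN,np.ones((5,5)))
for c in cv2.findContours(m,0,2)[0]:
    if cv2.contourArea(c)>800:
        M=cv2.moments(c);u,v=M['m10']/M['m00'],M['m01']/M['m00']
        box=cv2.boxPoints(cv2.minAreaRect(c)); P=ray('top0',u,v,5)
        w=np.array([ray('top0',*p,5)[:2] for p in box]); print('pad',round(u),round(v),P.round(1),'dist',np.hypot(*P[:2]).round(),w.round(0).tolist())
for nm,lo,hi,z in(('yellow',(22,120,100),(33,255,255),62),('blue',(105,120,60),(125,255,255),62),('green',(55,120,60),(75,255,255),62)):
    m=cv2.inRange(hsv,lo,hi)
    for c in cv2.findContours(m,0,2)[0]:
        if cv2.contourArea(c)>300:
            box=cv2.boxPoints(cv2.minAreaRect(c)); print(nm,cv2.contourArea(c),box.round(1).tolist(),[ray('top0',*p,z)[:2].round(0).tolist() for p in box])
E
```

```text
yel hsv [ 27 160 213] pad [ 13 127 163] pad2 [ 13 127 165] green [72 82 99] red [  1 193 147] rail [ 0  5 99]
pad 196 321 [215.9 281.4   5. ] dist 355.0 [[287.0, 357.0], [298.0, 227.0], [146.0, 207.0], [136.0, 335.0]]
pad 377 281 [ 317.8 -199.4    5. ] dist 375.0 [[264.0, -116.0], [408.0, -159.0], [373.0, -286.0], [230.0, -240.0]]
pad 632 261 [ 368.5 -898.9    5. ] dist 971.0 [[488.0, -884.0], [488.0, -934.0], [195.0, -892.0], [195.0, -844.0]]
pad 363 205 [ 524.6 -165.7    5. ] dist 550.0 [[600.0, -104.0], [600.0, -233.0], [453.0, -228.0], [453.0, -102.0]]
yellow 1320.5 [[222.5, 234.39999389648438], [224.0, 190.0], [255.39999389648438, 191.0], [253.89999389648438, 235.39999389648438]] [[437.0, 209.0], [556.0, 209.0], [553.0, 126.0], [434.0, 127.0]]
blue 1288.0 [[255.0, 191.0], [286.0, 191.0], [286.0, 235.0], [255.0, 235.0]] [[553.0, 127.0], [553.0, 45.0], [435.0, 44.0], [435.0, 124.0]]
green 1213.5 [[191.60000610351562, 233.8000030517578], [193.8000030517578, 189.60000610351562], [223.39999389648438, 191.10000610351562], [221.1999969482422, 235.3000030517578]] [[439.0, 290.0], [557.0, 290.0], [553.0, 211.0], [435.0, 213.0]]
```

View pics/cropA.png

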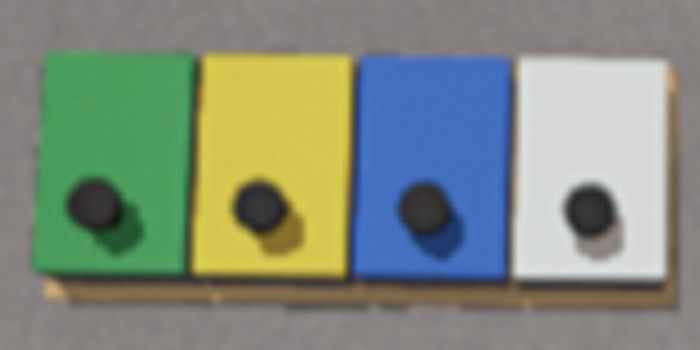

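View pics/cropB.png

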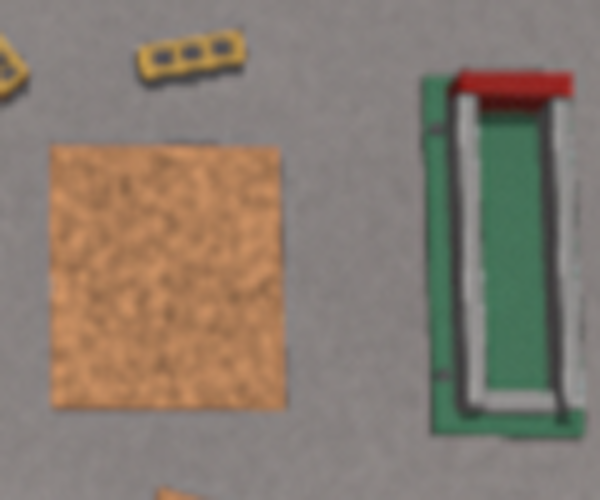

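Crop A shows four lids, with the yellow lid's knob at crop (260,206), which is top-view pixel (237,221). Crop B shows the square-on pad and the carrier, with its red stop on the far side. The pad at (363,205) is 550 mm from the base, against 355 and 375 mm for the others, so it is the one meant. Next I'll get precise positions of the knob and carrier from both views.

```bash
python3 - <<'E'
from h import *
im,K,R,t=load('top0')
hsv=cv2.cvtColor(im,cv2.COLOR_BGR2HSV)
m=cv2.inRange(hsv,(0,0,0),(180,255,62)); m[:185]=0;m[240:]=0;m[:,:190]=0;m[:,322:]=0
m=cv2.morphologyEx(m,cv2.MORPH_OPEN,np.ones((3,3)))
for c in cv2.findContours(m,0,2)[0]:
    if cv2.contourArea(c)>30:
        (u,v),r=cv2.minEnclosingCircle(c); M=cv2.moments(c); u,v=M['m10']/M['m00'],M['m01']/M['m00']; print('knob',round(u,1),round(v,1),round(r,1),ray('top0',u,v,103).round(1))
# carrier
m=cv2.inRange(hsv,(60,60,50),(85,255,255)); m[:, :400]=0;m[:,460:]=0
ys,xs=np.nonzero(m);print('car bbox',xs.min(),xs.max(),ys.min(),ys.max())
for p in((414.5,165.5),(416.5,237),(446.7,237)): print('base corner',p,ray('top0',*p,8).round(1))
m=cv2.inRange(hsv,(0,120,110),(8,255,255))|cv2.inRange(hsv,(172,120,110),(180,255,255)); m[:, :400]=0;m[:,450:]=0;m[:150]=0;m[190:]=0
ys,xs=np.nonzero(m);print('red',xs.min(),xs.max(),ys.min(),ys.max(),ray('top0',xs.mean(),ys.min(),48).round(1))
s,_,_,_=load('side0')
cv2.imwrite('pics/cropC.png',cv2.resize(s[225:315,380:485],None,fx=6,fy=6,interpolation=cv2.INTER_CUBIC))
cv2.imwrite('pics/cropD.png',cv2.resize(s[150:240,215:345],None,fx=6,fy=6,interpolation=cv2.INTER_CUBIC))
E
```

```text
knob 302.5 222.0 4.3 [463.  -0. 103.]
knob 269.5 221.9 4.6 [463.5  83.5 103. ]
knob 236.8 221.2 4.5 [465.3 166.5 103. ]
knob 204.0 221.0 5.4 [466.  249.4 103. ]
car bbox 415 446 166 236
base corner (414.5, 165.5) [ 638.1 -314.6    8. ]
base corner (416.5, 237) [ 435.4 -310.7    8. ]
base corner (446.7, 237) [ 435.3 -393.6    8. ]
red 422 443 164 168 [ 631.1 -354.8   48. ]
```

View pics/cropC.png

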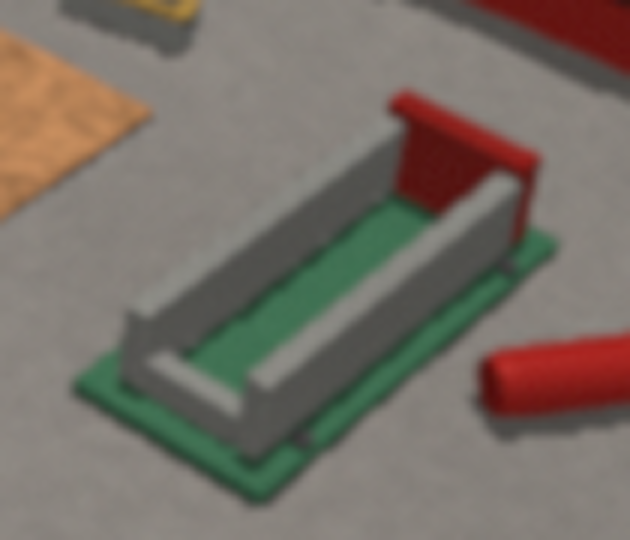

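View pics/cropD.png

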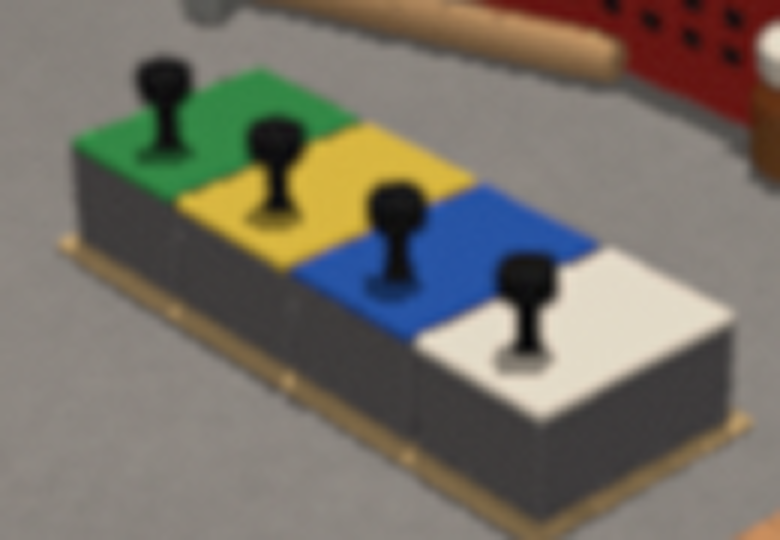

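Emit:
send_rows:
  plan:
    - [[-1, 0.6, -0.8, 0, 0.3], [-1, 1.1, -1.7, 0, 0.6], [-1, 1.7, -2.6, 0, 0.9], [-1, 2.3, -3.4, 0, 1.2], [-1, 2.8, -4.3, 0, 1.5], [-1, 3.4, -5.2, 0, 1.8], [-1, 4, -6, 0, 2.1], [-1, 4.5, -6.9, 0, 2.4], [-1, 5.1, -7.8, -0.5, 2.7], [-1, 5.65, -8.6, -1.2, 2.7]]

```text
t: 1.15
eef_pos: [452.4, 187.0, 178.9]
ee_rot: [3.141, 0.003, 3.128]
contact_force: [0.5, 1.3, -0.2]
width: 87.1
```

```bash
python3 - <<'E'
from h import *
st(); snap('side','side1'); snap('wrist','wrist1')
print(proj('side0',[465,166.5,97]), proj('wrist1',[465,166.5,97]),proj('wrist1',[465,166.5,108]))
E
```

```text
{'t': 1.15, 'eef_pos': [452.399, 187.011, 178.913], 'ee_rot': [3.141, 0.003, 3.128], 'contact_force': [0.501, 1.313, -0.214], 'width': 87.089, 'joint_positions': [-0.76, 0.054, 0.284, 1.886, -0.016, 1.201, 1.087]}
[260.40581017 173.41873393] [304.85346234 219.22375508] [304.0878172  223.86714663]
```

View pics/side1.png

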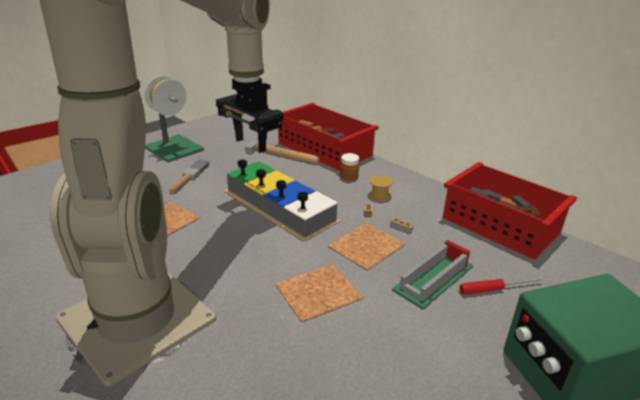

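View pics/wrist1.png

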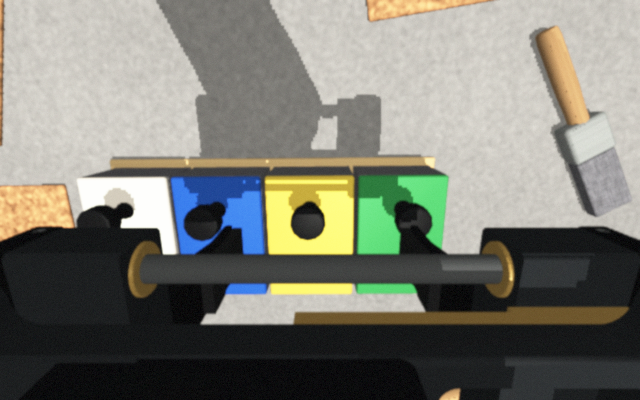

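The wrist view shows the yellow knob between the fingers at (308,219), about 3 mm from the predicted pixel. The hand's body is the long bar along the jaw direction. I'll go down around the knob.

Emit:
send_rows:
  plan:
    - [[-1, 0.25, -0.4, -0.1, 0], [-1, 0.25, -0.4, -0.6, 0], [-1, 0.25, -0.4, -1.2, 0], [-1, 0.25, -0.4, -1.7, 0], [-1, 0.25, -0.4, -1.9, 0], [-1, 0.25, -0.4, -1.9, 0]]

```text
t: 1.85
eef_pos: [463.5, 162.2, 79.2]
ee_rot: [-3.135, -0.005, 3.119]
contact_force: [-0.0, 0.1, 0.4]
width: 87.0
```

```bash
python3 - <<'E'
from h import *
st(); snap('wrist','wrist2')
E
```

```text
{'t': 1.85, 'eef_pos': [463.474, 162.189, 79.205], 'ee_rot': [-3.135, -0.005, 3.119], 'contact_force': [-0.013, 0.112, 0.351], 'width': 86.965, 'joint_positions': [-0.715, 0.18, 0.309, 1.983, -0.061, 0.995, 1.171]}
```

View pics/wrist2.png

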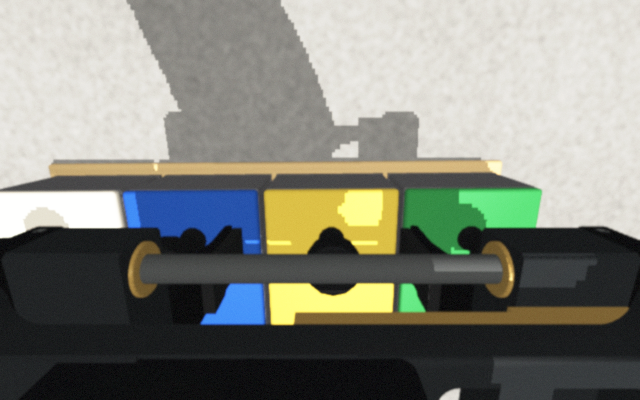

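The knob is at (333,262), about 5 mm off the jaw centre. I'll shift and then close.

Emit:
send_rows:
  plan:
    - [[-1, 0.03, 0.1, 0.08, 0], [-1, 0.03, 0.1, 0.08, 0], [1, 0.03, 0.1, 0.08, 0], [1, 0.03, 0.1, 0.08, 0], [1, 0.03, 0.1, 0.08, 0], [1, 0.03, 0.1, 0.08, 0], [1, 0.03, 0.1, 0.08, 0], [1, 0.03, 0.1, 0.08, 0]]
  grip_force: 12

```text
t: 2.7
eef_pos: [465.8, 167.4, 84.4]
ee_rot: [-3.136, -0.003, 3.119]
contact_force: [-0.8, -0.5, 0.2]
width: 47.2
```

```bash
python3 - <<'E'
from h import *
st()
s=manip.get_state();x,_,z=s['eef_pos']
# arc from current knob point angle: hinge = knob + (88,-41)
r=np.hypot(88,41);a0=np.arctan2(41,-88)
for th in np.arange(.1,2.11,.1):
    print(round(th,2),((r*np.cos(a0-th)+88)/50).round(2),((r*np.sin(a0-th)-41)/50).round(2))
E
```

```text
{'t': 2.7, 'eef_pos': [465.759, 167.422, 84.374], 'ee_rot': [-3.136, -0.003, 3.119], 'contact_force': [-0.778, -0.515, 0.174], 'width': 47.212, 'joint_positions': [-0.721, 0.18, 0.307, 1.97, -0.06, 1.006, 1.163]}
0.1 0.09 0.17
0.2 0.2 0.33
0.3 0.32 0.48
0.4 0.46 0.62
0.5 0.61 0.74
0.6 0.77 0.85
0.7 0.94 0.94
0.8 1.12 1.01
0.9 1.31 1.07
1.0 1.5 1.1
1.1 1.69 1.12
1.2 1.89 1.12
1.3 2.08 1.1
1.4 2.27 1.05
1.5 2.45 0.99
1.6 2.63 0.92
1.7 2.8 0.82
1.8 2.96 0.71
1.9 3.1 0.58
2.0 3.24 0.44
2.1 3.36 0.29
```

Emit:
send_rows:
  plan:
    - [[1, 0, 0, 0, 0], [1, 0, 0, 0, 0], [1, 0, 0, 0, 0], [1, 0, 0, 0, 0], [1, 0, 0, 0, 0]]

```text
t: 3.2
eef_pos: [465.8, 168.0, 84.4]
ee_rot: [-3.137, -0.003, 3.12]
contact_force: [0.1, 4.2, -0.9]
width: 27.0
```

Emit:
send_rows:
  plan:
    - [[1, 0.09, 0, 0.17, 0], [1, 0.2, 0, 0.33, 0], [1, 0.32, 0, 0.48, 0], [1, 0.46, 0, 0.62, 0], [1, 0.61, 0, 0.74, 0], [1, 0.77, 0, 0.85, 0], [1, 0.94, 0, 0.94, 0], [1, 1.12, 0, 1.01, 0], [1, 1.31, 0, 1.07, 0], [1, 1.5, 0, 1.1, 0]]

```text
t: 4.2
eef_pos: [541.9, 167.3, 139.8]
ee_rot: [-3.136, -0.003, 3.119]
contact_force: [-2.4, -3.3, 1.7]
width: 27.2
```

```bash
python3 - <<'E'
from h import *
st(); snap('side','side3')
im,*_=load('side3'); cv2.imwrite('pics/side3c.png',cv2.resize(im[60:240,180:360],None,fx=3,fy=3))
E
```

```text
{'t': 4.2, 'eef_pos': [541.886, 167.271, 139.796], 'ee_rot': [-3.136, -0.003, 3.119], 'contact_force': [-2.353, -3.322, 1.689], 'width': 27.222, 'joint_positions': [-0.669, 0.273, 0.336, 1.736, -0.093, 1.153, 1.243]}
```

View pics/side3c.png

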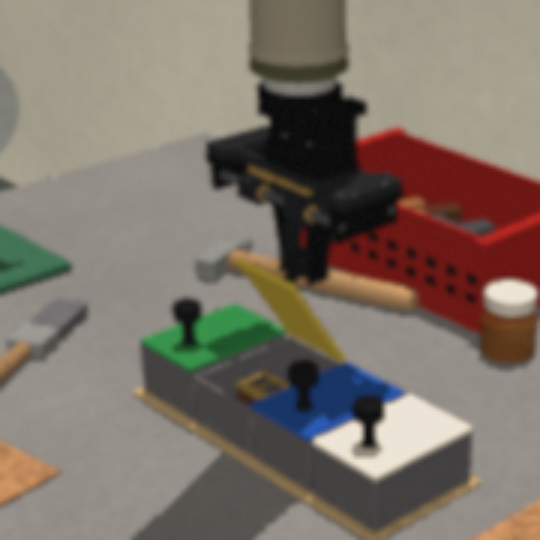

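Emit:
send_rows:
  plan:
    - [[1, 0.19, 0, 0.02, 0], [1, 0.39, 0, 0.02, 0], [1, 0.58, 0, 0, 0], [1, 0.77, 0, -0.05, 0], [1, 0.95, 0, -0.11, 0], [1, 1.13, 0, -0.18, 0], [1, 1.3, 0, -0.28, 0], [1, 1.46, 0, -0.39, 0], [1, 1.6, 0, -0.52, 0], [1, 1.74, 0, -0.66, 0]]

```text
t: 5.25
eef_pos: [630.6, 166.1, 106.1]
ee_rot: [-3.135, -0.002, 3.118]
contact_force: [-4.8, -5.7, -1.4]
width: 27.2
```

```bash
python3 - <<'E'
from h import *
st(); snap('side','side4')
im,*_=load('side4'); cv2.imwrite('pics/side4c.png',cv2.resize(im[60:240,180:360],None,fx=3,fy=3))
E
```

```text
{'t': 5.25, 'eef_pos': [630.58, 166.135, 106.091], 'ee_rot': [-3.135, -0.002, 3.118], 'contact_force': [-4.83, -5.665, -1.42], 'width': 27.169, 'joint_positions': [-0.584, 0.488, 0.339, 1.533, -0.165, 1.154, 1.334]}
```

View pics/side4c.png

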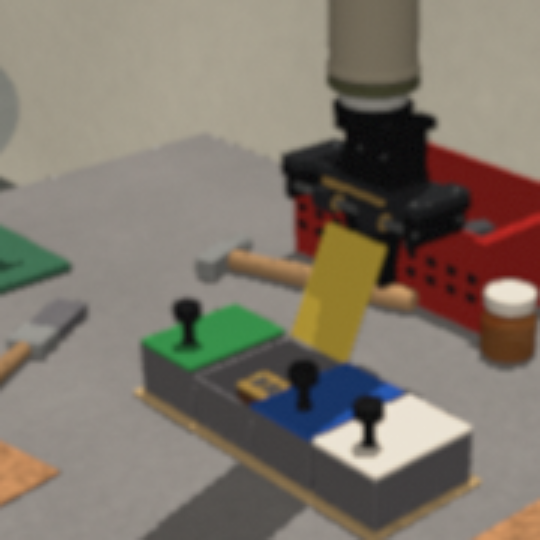

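The lid stands at about 2.0. I'll nudge it slightly further, let go, and back off up and away.

Emit:
send_rows:
  plan:
    - [[1, 0.06, 0, -0.1, 0], [1, 0.06, 0, -0.1, 0], [-1, 0.06, 0, -0.1, 0], [-1, 0.06, 0, -0.1, 0], [-1, 0.06, 0, -0.1, 0], [-1, 0.1, 0, 0.1, 0], [-1, 0.4, 0, 0.5, 0], [-1, 0.5, 0, 1.2, 0], [-1, 0.5, 0, 2, 0], [-1, 0.4, 0.5, 2.8, 0]]

```text
t: 6.3
eef_pos: [652.4, 186.9, 247.8]
ee_rot: [-3.133, -0.0, 3.112]
contact_force: [1.5, 0.5, -0.6]
width: 82.1
```

Emit:
send_rows:
  plan:
    - [[-1, -0.4, 0.5, 0.4, -1], [-1, -1.2, 1, 0.4, -2.4], [-1, -1.8, 1.5, 0.4, -3.8], [-1, -2.4, 2, 0.4, -5.2], [-1, -3, 2.5, 0.4, -6.6], [-1, -3.4, 3, 0.4, -8], [-1, -3.4, 3, 0.4, -9.4], [-1, -3.4, 3, 0.4, -10.8], [-1, -3.4, 3, 0.4, -12.2], [-1, -3.4, 3, 0.4, -13.6]]

```text
t: 7.3
eef_pos: [482.3, 337.1, 268.9]
ee_rot: [-3.134, -0.001, 1.682]
contact_force: [-0.5, 1.0, -0.4]
width: 87.2
```

```bash
python3 - <<'E'
from h import *
st(); snap('top','top5');snap('side','side5')
im,*_=load('side5'); 
a=cv2.resize(im[60:240,180:360],None,fx=3,fy=3)
im,*_=load('top5'); cv2.imwrite('pics/top5c.png',cv2.resize(im[170:250,185:325],None,fx=5,fy=5,interpolation=cv2.INTER_CUBIC));cv2.imwrite('pics/side5c.png',a)
E
```

```text
{'t': 7.3, 'eef_pos': [482.328, 337.121, 268.924], 'ee_rot': [-3.134, -0.001, 1.682], 'contact_force': [-0.519, 0.97, -0.359], 'width': 87.154, 'joint_positions': [-1.059, 0.242, 0.455, 1.508, -0.112, 1.423, -0.487]}
```

View pics/top5c.png

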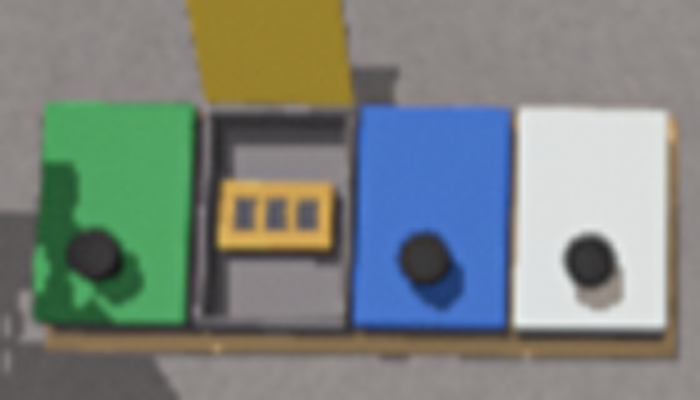

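View pics/side5c.png

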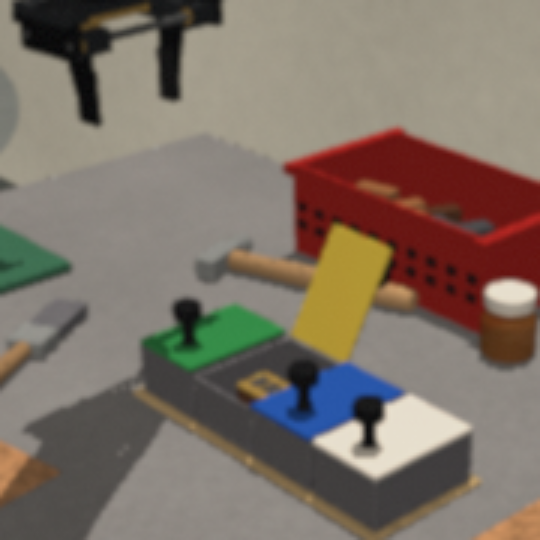

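```bash
python3 - <<'E'
from h import *
im,*_=load('top5'); hsv=cv2.cvtColor(im,cv2.COLOR_BGR2HSV)
m=cv2.inRange(hsv,(12,100,120),(25,255,255)); m[:200]=0;m[225:]=0;m[:,:224]=0;m[:,256:]=0
m=cv2.morphologyEx(m,cv2.MORPH_CLOSE,np.ones((5,5)))
c=max(cv2.findContours(m,0,2)[0],key=cv2.contourArea);r=cv2.minAreaRect(c);print(r)
b=cv2.boxPoints(r);w=np.array([ray('top5',*p,34)[:2] for p in b]);print(w.round(1).tolist(),w.mean(0))
for p in((227.0,192),(255,192),(225,235.5),(255,235.5)): print('rim',ray('top5',*p,56).round(1))
# yellow lid tip in top & side
m=cv2.inRange(hsv,(22,120,60),(33,255,255));m[200:]=0;m[:,:200]=0;m[:,270:]=0
ys,xs=np.nonzero(m);print('yl',xs.min(),xs.max(),ys.min(),ys.max())
for th in(1.9,2.0,2.1,2.2): print(th,proj('top5',[553-118*np.cos(th),166,56+118*np.sin(th)]),proj('side5',[553-118*np.cos(th),166,56+118*np.sin(th)]))
E
```

```text
((239.5, 212.5), (13.0, 23.0), 90.0)
[[517.5, 202.4], [517.4, 140.3], [481.9, 139.5], [482.0, 201.2]] [499.69056317 170.83645939]
rim [551.4 202.4  56. ]
rim [551.4 127.7  56. ]
rim [434.7 203.7  56. ]
rim [434.6 125.1  56. ]
yl 220 255 156 190
1.9 [234.39136648 166.33946501] [294.12434874 136.94500687]
2.0 [234.81109183 162.51891493] [296.95558581 137.30139151]
2.1 [235.28862487 159.0563967 ] [299.62542575 138.04538559]
2.2 [235.81696214 155.98762125] [302.10964951 139.16148733]
```

```bash
python3 - <<'E'
from h import *
im,*_=load('side5'); im=im.copy()
c=im[20:130,150:290]; cv2.imwrite('pics/g.png',cv2.resize(c,None,fx=5,fy=5,interpolation=cv2.INTER_CUBIC))
T=np.array([482.3,337.1,268.9]);j=np.array([np.sin(1.682),-np.cos(1.682),0])
for d in(-95,-58,-43,43,58,95):
    for z in(0,70,90,120): print(d,z,((proj('side5',T+j*d+[0,0,z])-[150,20])*5).round())
E
```

```text
-95 0 [231. 425.]
-95 70 [216. 295.]
-95 90 [212. 256.]
-95 120 [205. 197.]
-58 0 [286. 407.]
-58 70 [273. 279.]
-58 90 [269. 241.]
-58 120 [263. 183.]
-43 0 [307. 400.]
-43 70 [295. 273.]
-43 90 [291. 235.]
-43 120 [285. 178.]
43 0 [423. 362.]
43 70 [415. 239.]
43 90 [412. 203.]
43 120 [408. 148.]
58 0 [443. 355.]
58 70 [435. 234.]
58 90 [432. 198.]
58 120 [428. 143.]
95 0 [489. 340.]
95 70 [482. 221.]
95 90 [480. 185.]
95 120 [477. 131.]
```

View pics/g.png

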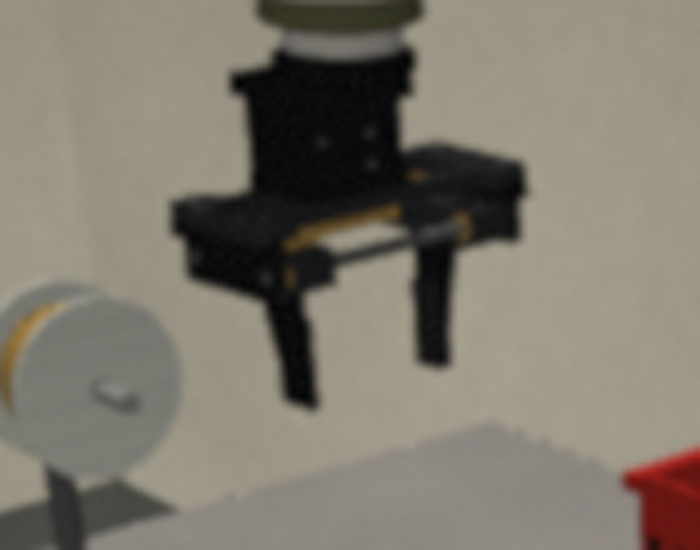

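The die lies face up with its brass top at (239.5,212.5), which puts its centre at about (500,170). There is a problem: the hand's body reaches ±95 mm along the jaws. With the jaws across the die, the body would meet the open lid at that depth. So I'll first nudge the die about 25 mm towards the robot inside its box, using closed fingers with the jaws along y, and then grip it there.

Emit:
send_rows:
  plan:
    - [[1, 0.1, -0.3, 0, 1.4], [1, 0.2, -0.7, 0, 2.8], [1, 0.3, -1.1, 0, 4.2], [1, 0.4, -1.5, 0, 5.6], [1, 0.5, -1.9, 0, 7], [1, 0.6, -2.3, -0.3, 8.4], [1, 0.7, -2.7, -0.8, 9.8], [1, 0.8, -3.1, -1.3, 11.2], [1, 0.96, -3.4, -1.8, 12.6], [1, 0.96, -3.4, -2.2, 13.8]]

```text
t: 8.4
eef_pos: [531.2, 164.2, 158.2]
ee_rot: [-3.133, -0.001, 3.138]
contact_force: [0.7, 0.7, 0.6]
width: 14.7
```

Emit:
send_rows:
  plan:
    - [[1, 0, 0, 0, 0.1], [1, 0, 0, 0, 0.1]]

```text
t: 8.6
eef_pos: [531.5, 164.1, 159.1]
ee_rot: [-3.133, -0.0, -3.135]
contact_force: [0.1, -0.4, 0.6]
width: 2.8
```

```bash
python3 - <<'E'
from h import *
st(); snap('wrist','wrist6');st()
print(proj('wrist6',[518,170,34]),proj('wrist6',[482,170,34]))
E
```

```text
{'t': 8.6, 'eef_pos': [531.456, 164.129, 159.072], 'ee_rot': [-3.133, -0.0, -3.135], 'contact_force': [0.144, -0.35, 0.556], 'width': 2.826, 'joint_positions': [-0.738, 0.232, 0.405, 1.747, -0.09, 1.184, 1.269]}
{'t': 8.65, 'eef_pos': [531.735, 164.648, 159.595], 'ee_rot': [-3.134, 0.001, -3.135], 'contact_force': [0.22, 0.422, 0.003], 'width': 1.237, 'joint_positions': [-0.739, 0.232, 0.405, 1.747, -0.09, 1.184, 1.268]}
[327.68540599 176.83319438] [328.1797148  137.55799503]
```

View pics/wrist6.png

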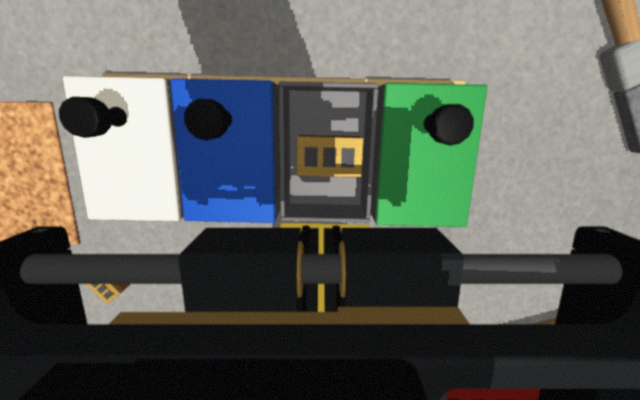

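The wrist view shows the die at (330,157) with edges at rows 137 and 177, exactly as predicted. I'll go down behind its far side.

Emit:
send_rows:
  plan:
    - [[1, 0, 0.1, -0.6, -0.1], [1, 0, 0.1, -1.2, -0.1], [1, 0, 0.1, -1.8, -0.1], [1, 0, 0.1, -2.3, -0.1], [1, 0, 0.1, -2.6, -0.1], [1, 0, 0.1, -2.78, -0.1], [1, 0, 0.1, -2.78, -0.1]]

```text
t: 9.35
eef_pos: [531.8, 169.9, 20.6]
ee_rot: [-3.134, 0.001, 3.137]
contact_force: [0.3, 0.5, 0.3]
width: 0.6
```

```bash
python3 - <<'E'
from h import *
st(); snap('side','side7');im,*_=load('side7'); cv2.imwrite('pics/side7c.png',cv2.resize(im[60:240,180:360],None,fx=3,fy=3))
E
```

```text
{'t': 9.35, 'eef_pos': [531.836, 169.869, 20.626], 'ee_rot': [-3.134, 0.001, 3.137], 'contact_force': [0.336, 0.475, 0.28], 'width': 0.621, 'joint_positions': [-0.707, 0.406, 0.371, 1.86, -0.173, 0.91, 1.309]}
```

View pics/side7c.png

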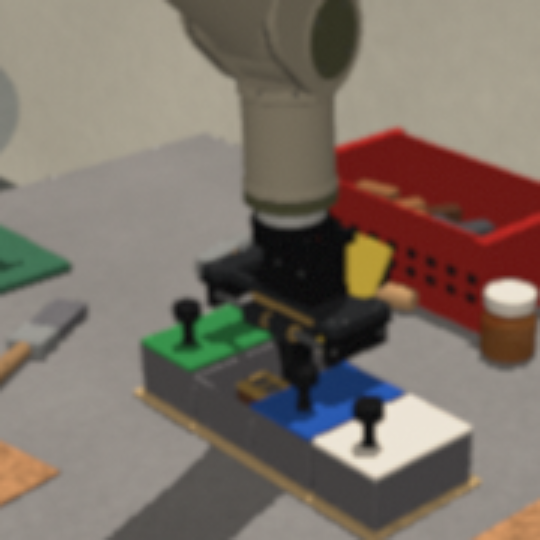

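The fingers are behind the die at z = 20.6, with nothing touched. The body's near face is now close to the neighbouring knobs (x about 479), so I'll push only 9 mm here. After that I'll straddle the near box wall with the jaws along x and drag with the far finger.

Emit:
send_rows:
  plan:
    - [[1, -0.06, 0, 0, 0], [1, -0.12, 0, 0, 0], [1, -0.18, 0, 0, 0], [1, -0.18, 0, 0, 0], [1, -0.06, 0, 0, 0], [1, 0, 0, 0.1, 0], [1, 0, 0, 1, 0], [1, 0, 0, 2, 0], [1, 0, 0, 3, 0], [1, 0, 0, 3.2, 0]]

```text
t: 10.4
eef_pos: [535.1, 170.5, 187.7]
ee_rot: [-3.138, 0.009, 3.136]
contact_force: [1.0, -0.1, -0.4]
width: 0.2
```

Emit:
send_rows:
  plan:
    - [[-1, -0.3, 0, 0, -1.4], [-1, -0.5, 0, 0, -2.8], [-1, -0.7, 0, 0, -4.2], [-1, -0.9, 0, 0, -5.6], [-1, -1.18, 0, 0, -7], [-1, -1.18, 0, 0, -8.4], [-1, -1.18, 0, 0, -9.8], [-1, -1.18, 0, 0, -11.2], [-1, -1.18, 0, 0, -12.6], [-1, -1.18, 0, 0, -14]]

```text
t: 11.4
eef_pos: [476.1, 170.2, 187.4]
ee_rot: [-3.137, 0.009, 1.664]
contact_force: [-0.6, 0.0, 0.1]
width: 72.5
```

Emit:
send_rows:
  plan:
    - [[-1, 0, 0, 0, -1], [-1, 0, 0, 0, -1]]

```text
t: 11.6
eef_pos: [476.1, 170.0, 187.1]
ee_rot: [-3.137, 0.01, 1.557]
contact_force: [0.3, 1.1, -1.0]
width: 84.5
```

```bash
python3 - <<'E'
from h import *
st(); snap('wrist','wrist8');st();snap('top','top8')
im,*_=load('top8'); cv2.imwrite('pics/top8c.png',cv2.resize(im[150:250,185:325],None,fx=5,fy=5,interpolation=cv2.INTER_CUBIC))
E
```

```text
{'t': 11.6, 'eef_pos': [476.078, 170.035, 187.133], 'ee_rot': [-3.137, 0.01, 1.557], 'contact_force': [0.319, 1.051, -0.971], 'width': 84.475, 'joint_positions': [-0.9, 0.092, 0.493, 1.837, -0.039, 1.232, -0.409]}
{'t': 11.65, 'eef_pos': [476.05, 170.1, 187.168], 'ee_rot': [-3.137, 0.01, 1.561], 'contact_force': [0.064, 0.721, 0.419], 'width': 85.482, 'joint_positions': [-0.9, 0.092, 0.493, 1.837, -0.039, 1.231, -0.405]}
```

View pics/wrist8.png

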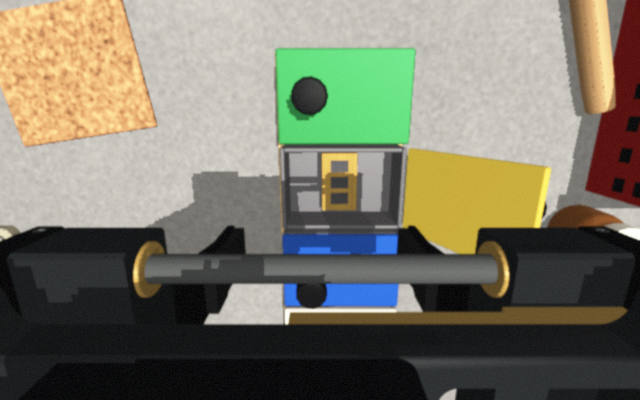

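View pics/top8c.png

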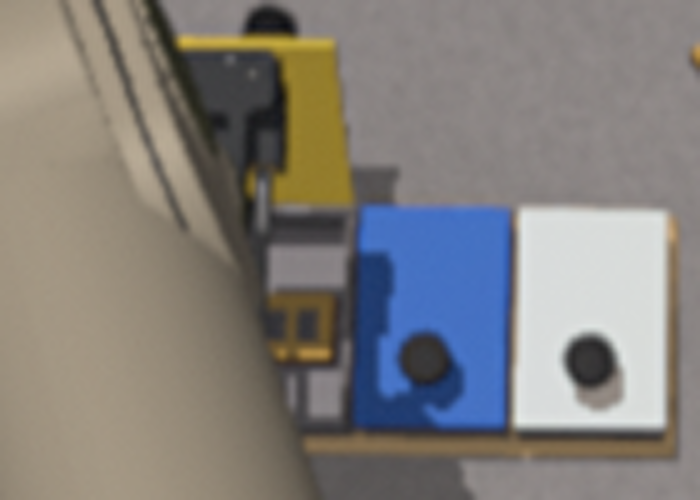

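```bash
python3 - <<'E'
from h import *
im,*_=load('wrist8');cv2.imwrite('pics/w8c.png',cv2.resize(im[135:240,265:425],None,fx=5,fy=5,interpolation=cv2.INTER_CUBIC))
for p in((320.5,180),(358,180),(340,152),(340,210)): print(p,ray('wrist8',*p,34).round(1))
for p in((281,190),(403,190),(340,147),(340,229)): print(p,ray('wrist8',*p,56).round(1))
E
```

```text
(320.5, 180) [474.7 173.1  34. ]
(358, 180) [513.1 172.6  34. ]
(340, 152) [494.6 201.5  34. ]
(340, 210) [494.8 140.6  34. ]
(281, 190) [436.8 168.6  56. ]
(403, 190) [553.9 167.1  56. ]
(340, 147) [493.4 208.9  56. ]
(340, 229) [493.6 127.9  56. ]
```

View pics/w8c.png

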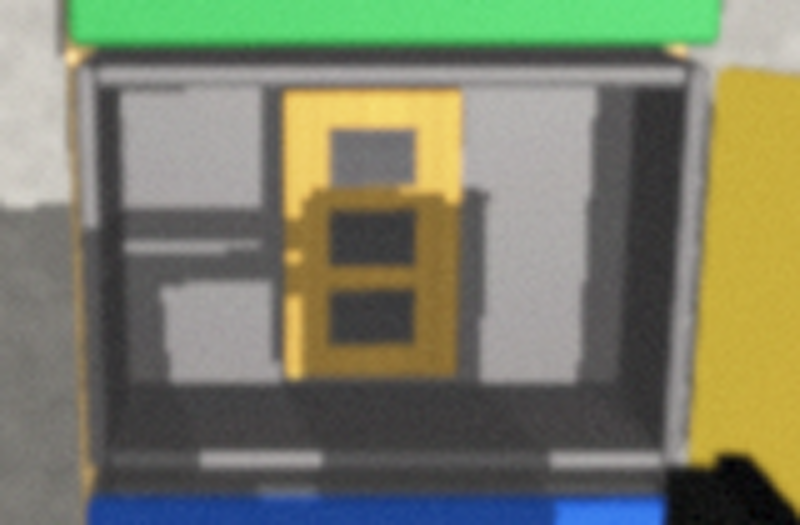

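The die now spans x 475–513, centred at (494,171), and the box's outer walls are at x = 436 and 553.5. I'll go down straddling the near wall, with the far finger behind the die.

Emit:
send_rows:
  plan:
    - [[-1, -0.05, 0, -0.5, 0], [-1, -0.05, 0, -1.2, 0], [-1, -0.05, 0, -1.9, 0], [-1, -0.05, 0, -2.2, 0], [-1, -0.05, 0, -2.3, 0]]

```text
t: 12.2
eef_pos: [472.5, 169.5, 70.4]
ee_rot: [-3.134, 0.012, 1.565]
contact_force: [0.6, -0.1, 1.2]
width: 87.1
```

```bash
python3 - <<'E'
from h import *
st(); snap('wrist','wrist9');snap('side','side9');st()
im,*_=load('side9'); cv2.imwrite('pics/side9c.png',cv2.resize(im[60:240,180:360],None,fx=3,fy=3))
E
```

```text
{'t': 12.2, 'eef_pos': [472.493, 169.504, 70.434], 'ee_rot': [-3.134, 0.012, 1.565], 'contact_force': [0.631, -0.064, 1.167], 'width': 87.098, 'joint_positions': [-0.873, 0.229, 0.482, 1.967, -0.117, 0.985, -0.341]}
{'t': 12.3, 'eef_pos': [473.468, 169.992, 72.051], 'ee_rot': [-3.136, 0.01, 1.564], 'contact_force': [-0.242, 0.005, -0.547], 'width': 87.312, 'joint_positions': [-0.874, 0.228, 0.483, 1.965, -0.117, 0.986, -0.343]}
```

View pics/wrist9.png

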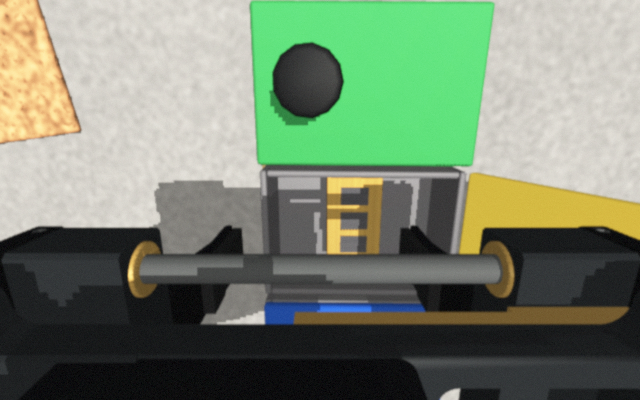

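View pics/side9c.png

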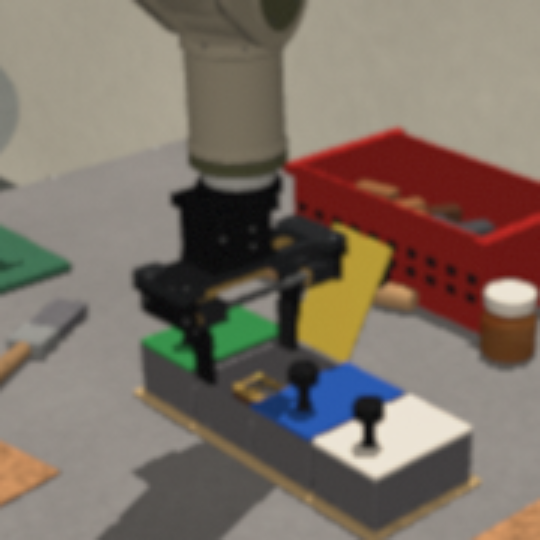

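In the wrist view the near finger (at 240) is outside the wall (265), and the far finger (at 400) is behind the die's edge (382). I'll continue down and drag about 22 mm.

Emit:
send_rows:
  plan:
    - [[-1, 0, 0, -0.5, 0], [-1, 0, 0, -0.9, 0], [-1, 0, 0, -1.02, 0], [-1, 0, 0, -1.02, 0], [-1, -0.1, 0, -1.02, 0], [-1, -0.2, 0, -1.02, 0], [-1, -0.3, 0, -1.02, 0], [-1, -0.4, 0, -1.02, 0], [-1, -0.44, 0, -1.02, 0], [-1, -0.44, 0, -1.02, 0]]

```text
t: 13.3
eef_pos: [451.0, 170.1, 21.1]
ee_rot: [-3.136, 0.01, 1.564]
contact_force: [-0.2, -0.6, 0.5]
width: 87.2
```

Emit:
send_rows:
  plan:
    - [[-1, 0.1, 0, 0, 0], [-1, 0.1, 0, 0.1, 0], [-1, 0.1, 0, 0.8, 0], [-0.5, 0.1, 0, 1.6, 0], [-0.5, 0.3, 0, 2.2, 0], [-0.45, 0.48, 0, 2.3, 0], [-0.45, 0.48, 0, 2.3, 0], [-0.45, 0.48, 0, 2.3, 0]]

```text
t: 14.1
eef_pos: [474.2, 169.7, 135.0]
ee_rot: [-3.134, 0.012, 1.564]
contact_force: [-0.2, 0.6, -0.1]
width: 64.0
```

```bash
python3 - <<'E'
from h import *
st(); snap('wrist','wrist10')
im,*_=load('wrist10');hsv=cv2.cvtColor(im,cv2.COLOR_BGR2HSV)
m=cv2.inRange(hsv,(12,90,80),(24,255,255));m[:, :280]=0;m[:,400:]=0;m[:140]=0;m[250:]=0
m=cv2.morphologyEx(m,cv2.MORPH_CLOSE,np.ones((5,5)))
c=max(cv2.findContours(m,0,2)[0],key=cv2.contourArea);x,y,w,h=cv2.boundingRect(c);print(x,y,w,h)
print(ray('wrist10',x,y+h/2,34).round(1),ray('wrist10',x+w,y+h/2,34).round(1))
E
```

```text
{'t': 14.1, 'eef_pos': [474.239, 169.672, 134.951], 'ee_rot': [-3.134, 0.012, 1.564], 'contact_force': [-0.208, 0.581, -0.145], 'width': 64.014, 'joint_positions': [-0.9, 0.146, 0.502, 1.902, -0.069, 1.123, -0.379]}
303 160 43 69
[457.7 171.3  34. ] [494.9 171.1  34. ]
```

View pics/wrist10.png

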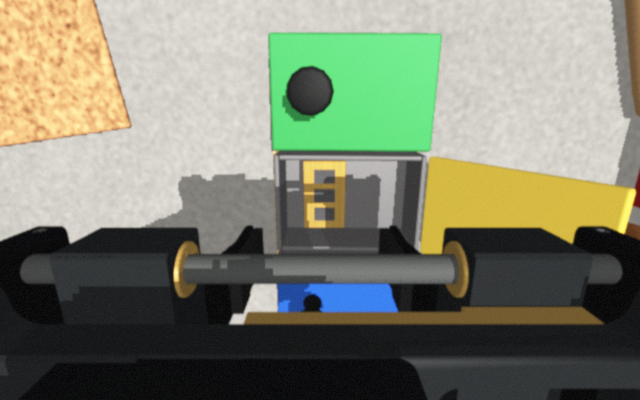

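```bash
python3 - <<'E'
from h import *
im,*_=load('wrist10');a=cv2.resize(im[220:340,190:440],None,fx=3,fy=3,interpolation=cv2.INTER_CUBIC);a=np.clip(a*2.0,0,255).astype(np.uint8);cv2.imwrite('pics/w10c.png',a)
im,*_=load('side10') if 0 else load('side9');a=cv2.resize(im[130:200,215:300],None,fx=8,fy=8,interpolation=cv2.INTER_CUBIC);cv2.imwrite('pics/s9d.png',np.clip(a*1.8,0,255).astype(np.uint8))
T=np.array([472.5,169.5,70.4])
for d in(-43.5,-58.5,43.5,58.5):
  for y in(-9.5,9.5): 
    for z in(0,40): print(d,y,z,((proj('side9',T+[d,y,z])-[215,130])*8).round())
E
```

```text
-43.5 -9.5 0 [296. 458.]
-43.5 -9.5 40 [290. 353.]
-43.5 9.5 0 [261. 438.]
-43.5 9.5 40 [254. 334.]
-58.5 -9.5 0 [261. 473.]
-58.5 -9.5 40 [254. 368.]
-58.5 9.5 0 [226. 453.]
-58.5 9.5 40 [219. 348.]
43.5 -9.5 0 [491. 374.]
43.5 -9.5 40 [488. 272.]
43.5 9.5 0 [455. 355.]
43.5 9.5 40 [452. 254.]
58.5 -9.5 0 [522. 360.]
58.5 -9.5 40 [520. 259.]
58.5 9.5 0 [487. 342.]
58.5 9.5 40 [484. 241.]
```

View pics/s9d.png

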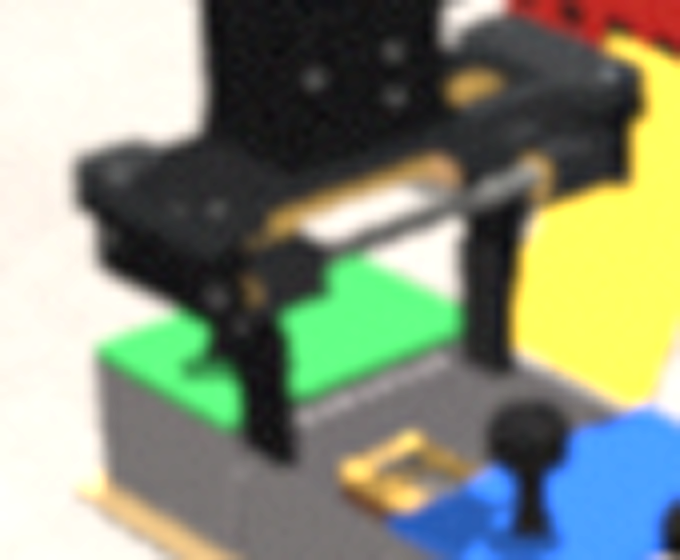

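View pics/w10c.png

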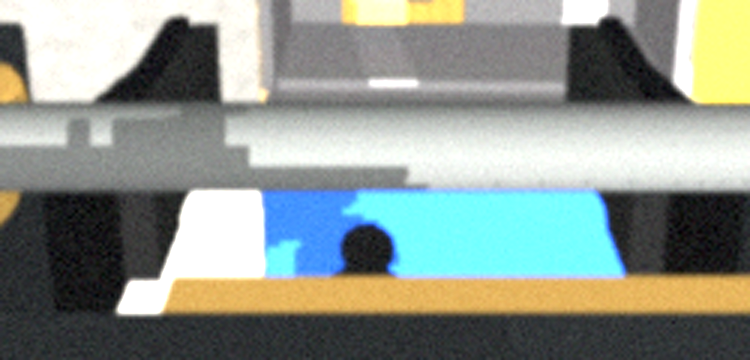

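The die now spans x 458–495. The fingertips are only about 8 mm thick, so the near finger fits in the 18 mm gap. I'll set the opening to about 48 mm, centre at x ≈ 480 and go down partway.

Emit:
send_rows:
  plan:
    - [[-0.1, 0.1, 0.02, 0, 0], [-0.1, 0.1, 0.02, -0.4, 0], [-0.1, 0.1, 0.02, -0.9, 0], [-0.1, 0.1, 0.02, -1.3, 0], [-0.1, 0.1, 0.02, -1.35, 0], [-0.1, 0.1, 0.02, -1.35, 0]]

```text
t: 14.75
eef_pos: [478.5, 170.3, 66.7]
ee_rot: [-3.132, 0.013, 1.564]
contact_force: [0.7, -0.4, -0.1]
width: 48.1
```

```bash
python3 - <<'E'
from h import *
st(); snap('wrist','wrist11');st()
im,*_=load('wrist11');cv2.imwrite('pics/w11c.png',np.clip(cv2.resize(im[140:300,220:460],None,fx=3,fy=3,interpolation=cv2.INTER_CUBIC)*1.5,0,255).astype(np.uint8))
E
```

```text
{'t': 14.75, 'eef_pos': [478.522, 170.329, 66.725], 'ee_rot': [-3.132, 0.013, 1.564], 'contact_force': [0.652, -0.42, -0.137], 'width': 48.07, 'joint_positions': [-0.875, 0.251, 0.492, 1.953, -0.132, 0.983, -0.328]}
{'t': 14.8, 'eef_pos': [479.113, 170.608, 67.531], 'ee_rot': [-3.134, 0.012, 1.564], 'contact_force': [0.384, 0.15, 0.389], 'width': 47.833, 'joint_positions': [-0.875, 0.25, 0.492, 1.953, -0.131, 0.983, -0.328]}
```

View pics/w11c.png

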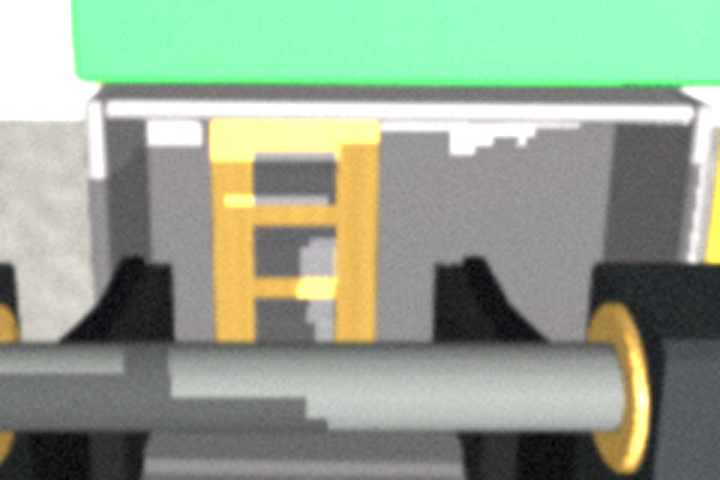

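Emit:
send_rows:
  plan:
    - [[-0.1, 0.01, 0, -0.3, 0], [-0.1, 0.01, 0, -0.6, 0], [-0.1, 0.01, 0, -0.8, 0], [-0.1, 0.01, 0, -0.92, 0], [-0.1, 0.01, 0, -0.92, 0]]

```text
t: 15.3
eef_pos: [479.5, 170.6, 21.4]
ee_rot: [-3.133, 0.012, 1.564]
contact_force: [0.6, 0.3, 0.8]
width: 47.9
```

```bash
python3 - <<'E'
from h import *
snap('side','side12');st()
im,*_=load('side12'); cv2.imwrite('pics/side12c.png',cv2.resize(im[90:220,200:340],None,fx=5,fy=5))
E
```

```text
{'t': 15.35, 'eef_pos': [479.801, 170.623, 21.826], 'ee_rot': [-3.134, 0.012, 1.564], 'contact_force': [0.445, -0.446, -0.048], 'width': 47.709, 'joint_positions': [-0.853, 0.325, 0.475, 1.981, -0.179, 0.889, -0.291]}
```

View pics/side12c.png

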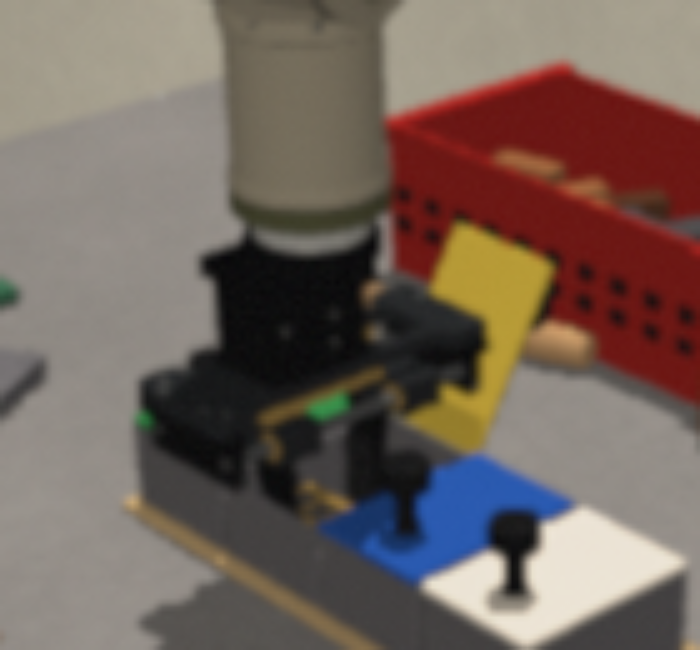

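No contact so far. I'll go 3 mm lower and close.

Emit:
send_rows:
  plan:
    - [[-0.1, -0.02, 0, -0.06, 0], [1, -0.02, 0, -0.06, 0], [1, -0.02, 0, -0.06, 0], [1, -0.02, 0, -0.06, 0], [1, -0.02, 0, -0.06, 0], [1, -0.02, 0, -0.06, 0]]
  grip_force: 30

```text
t: 15.95
eef_pos: [478.7, 170.7, 19.0]
ee_rot: [-3.134, 0.012, 1.564]
contact_force: [-2.7, -0.5, 5.7]
width: 35.5
```

Emit:
send_rows:
  plan:
    - [[1, 0, 0, 0.2, 0], [1, 0, 0, 0.6, 0], [1, 0, 0, 1.2, 0], [1, 0, 0, 1.9, 0], [1, 0, 0, 2.5, 0], [1, 0, 0, 2.8, 0]]

```text
t: 16.55
eef_pos: [479.8, 170.8, 162.2]
ee_rot: [-3.137, 0.01, 1.563]
contact_force: [0.5, 0.2, -2.6]
width: 35.9
```

```bash
python3 - <<'E'
from h import *
snap('side','side13');snap('wrist','wrist13');st()
im,*_=load('side13'); cv2.imwrite('pics/side13c.png',cv2.resize(im[60:220,180:340],None,fx=4,fy=4))
E
```

```text
{'t': 16.65, 'eef_pos': [480.036, 171.124, 161.548], 'ee_rot': [-3.137, 0.009, 1.564], 'contact_force': [-0.055, 0.892, -2.595], 'width': 35.735, 'joint_positions': [-0.908, 0.128, 0.512, 1.861, -0.06, 1.177, -0.384]}
```

View pics/side13c.png

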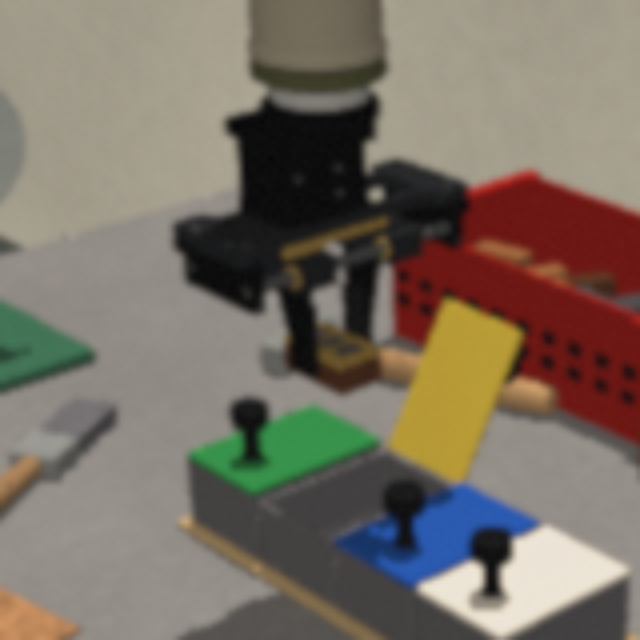

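View pics/wrist13.png

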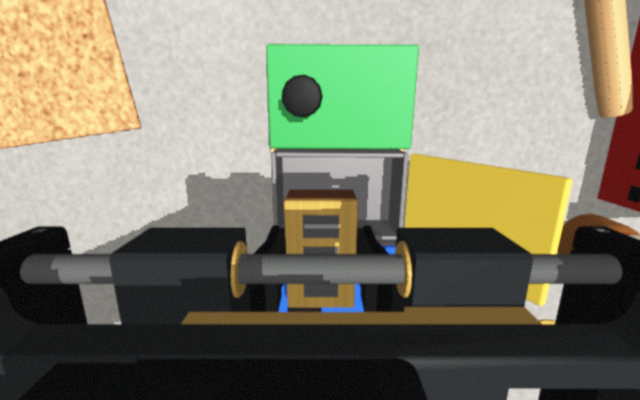

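The die is held level and face up, weighing about 2.6 N. The yellow lid stays open and the green, blue and white lids are shut. I'll carry it to the pad, turning 90° on the way.

Emit:
send_rows:
  plan:
    - [[1, 0.1, -0.5, 0.1, -1.2], [1, 0.2, -1.1, 0.1, -2.5], [1, 0.3, -1.8, 0.1, -3.8], [1, 0.4, -2.5, 0.1, -5.1], [1, 0.5, -3.2, 0.1, -6.4], [1, 0.6, -3.9, 0.1, -7.7], [1, 0.7, -4.6, 0.1, -9], [1, 0.8, -5.3, 0, -10.3], [1, 0.88, -6, -0.3, -11.6], [1, 0.9, -6.5, -0.8, -12.9]]

```text
t: 17.65
eef_pos: [525.4, -156.7, 121.3]
ee_rot: [-3.139, 0.008, 0.206]
contact_force: [0.0, 1.4, -2.4]
width: 36.0
```

Emit:
send_rows:
  plan:
    - [[1, 0, -0.1, -0.4, -1.2], [1, 0, -0.2, -0.8, -2], [1, 0, -0.2, -1, -2], [1, 0, -0.2, -1, -2]]

```text
t: 18.05
eef_pos: [524.1, -166.3, 69.6]
ee_rot: [-3.139, 0.011, -0.001]
contact_force: [0.6, 0.5, -1.6]
width: 35.7
```

```bash
python3 - <<'E'
from h import *
st();snap('side','side14')
im,*_=load('side14'); cv2.imwrite('pics/side14c.png',cv2.resize(im[130:300,280:480],None,fx=4,fy=3.4))
E
```

```text
{'t': 18.05, 'eef_pos': [524.105, -166.291, 69.647], 'ee_rot': [-3.139, 0.011, -0.001], 'contact_force': [0.602, 0.528, -1.634], 'width': 35.74, 'joint_positions': [-0.483, 0.423, 0.86, 1.859, -0.368, 1.039, -1.045]}
```

View pics/side14c.png

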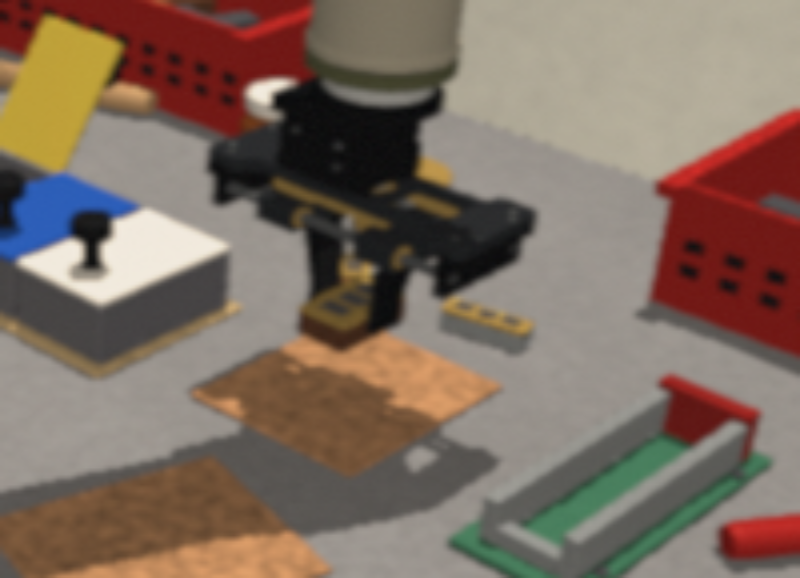

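Emit:
send_rows:
  plan:
    - [[1, 0, 0, -0.4, 0], [1, 0, 0, -0.8, 0], [1, 0, 0, -0.95, 0], [1, 0, 0, -1.05, 0], [1, 0, 0, -1.09, 0], [1, 0, 0, -1.1, 0]]

```text
t: 18.7
eef_pos: [525.4, -166.3, 16.5]
ee_rot: [-3.139, 0.008, -0.001]
contact_force: [0.8, 0.7, -1.9]
width: 35.7
```

Emit:
send_rows:
  plan:
    - [[1, 0, 0, -0.03, 0], [1, 0, 0, -0.05, 0], [1, 0, 0, -0.06, 0], [1, 0, 0, -0.06, 0]]

```text
t: 19.1
eef_pos: [525.8, -166.4, 14.1]
ee_rot: [-3.139, 0.008, -0.001]
contact_force: [-1.8, 0.5, 4.7]
width: 35.9
```

The die rests on the pad. I'll release it, rise, and turn to take it by its ends.

Emit:
send_rows:
  plan:
    - [[-1, 0, 0, 0, 0], [-1, 0, 0, 0, 0], [-1, 0, 0, 0, 0], [-1, 0, 0, 0.3, 0], [-1, 0, 0, 1, 0], [-1, 0, 0, 2, 0], [-1, 0, 0, 2.4, 1.3], [-1, 0, 0, 2.4, 2.6], [-1, 0, 0, 2.4, 4], [-1, 0, 0, 2.4, 5.4]]

```text
t: 20.1
eef_pos: [526.0, -166.6, 135.4]
ee_rot: [-3.14, 0.007, 0.571]
contact_force: [-0.1, 0.5, -0.3]
width: 86.7
```

Emit:
send_rows:
  plan:
    - [[-1, 0, 0, 0, 1.4], [-1, 0, 0, 0, 2.8], [-1, 0, 0, 0, 4.2], [-1, 0, 0, 0, 5.6], [-1, 0, 0, 0, 7], [-1, 0, 0, 0, 8.4], [-1, 0, 0, 0, 9.6], [-1, 0, 0, 0, 9.6]]

```text
t: 20.9
eef_pos: [526.0, -167.1, 136.4]
ee_rot: [-3.14, 0.007, 1.577]
contact_force: [-0.9, 0.0, 0.2]
width: 86.9
```

```bash
python3 - <<'E'
from h import *
st();snap('wrist','wrist15');snap('top','top15');snap('side','side15');st()
im,*_=load('side15'); cv2.imwrite('pics/side15c.png',cv2.resize(im[130:300,280:480],None,fx=4,fy=3.4))
E
```

```text
{'t': 20.9, 'eef_pos': [525.975, -167.05, 136.423], 'ee_rot': [-3.14, 0.007, 1.577], 'contact_force': [-0.946, 0.01, 0.215], 'width': 86.918, 'joint_positions': [-0.327, 0.265, 0.637, 1.797, -0.165, 1.134, 0.37]}
{'t': 21.05, 'eef_pos': [525.981, -166.823, 135.889], 'ee_rot': [-3.14, 0.007, 1.572], 'contact_force': [0.41, 0.254, -0.11], 'width': 87.109, 'joint_positions': [-0.328, 0.266, 0.638, 1.797, -0.166, 1.134, 0.365]}
```

View pics/wrist15.png

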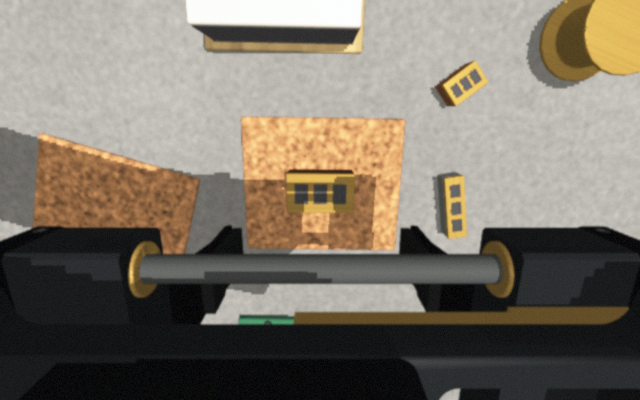

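View pics/side15c.png

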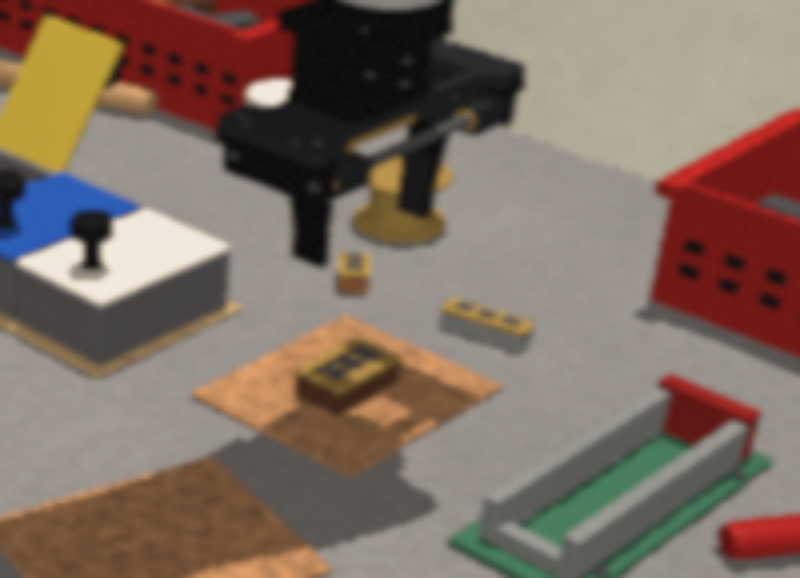

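```bash
python3 - <<'E'
from h import *
print(ray('wrist15',287,192,29).round(1),ray('wrist15',354,192,29).round(1),ray('wrist15',320,213,29).round(1),ray('wrist15',320,172,29).round(1))
im,*_=load('wrist15');cv2.imwrite('pics/w15c.png',np.clip(cv2.resize(im[150:235,265:375],None,fx=6,fy=6,interpolation=cv2.INTER_CUBIC)*1.5,0,255).astype(np.uint8))
E
```

```text
[ 495.6 -164.7   29. ] [ 554.8 -164.3   29. ] [ 524.9 -184.    29. ] [ 524.6 -146.5   29. ]
```

View pics/w15c.png

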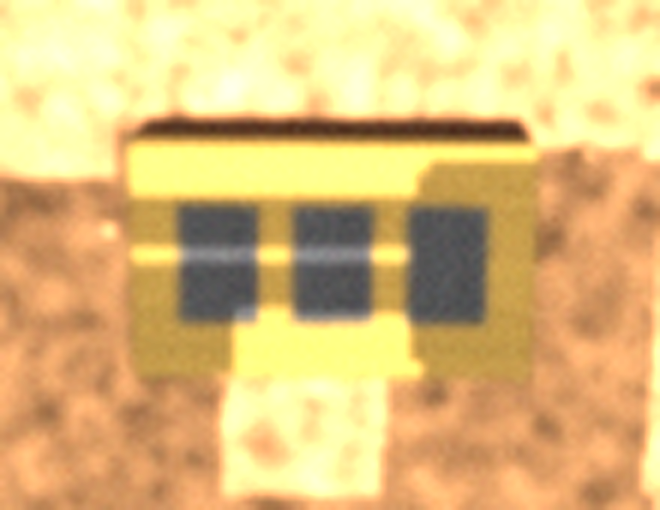

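The die lies face up on the pad at (525,−166), square to it. I'll go down and take it by its ends.

Emit:
send_rows:
  plan:
    - [[-1, -0.01, 0.02, -0.7, 0], [-1, -0.01, 0.02, -1.4, 0], [-1, -0.01, 0.02, -2, 0], [-1, -0.01, 0.02, -2.35, 0], [-1, -0.01, 0.02, -2.44, 0], [1, -0.01, 0.02, -2.44, 0], [1, -0.01, 0.02, -2.44, 0], [1, -0.01, 0.02, -2.44, 0], [1, -0.01, 0.02, -2.44, 0], [1, -0.01, 0.02, -2.44, 0]]
  grip_force: 30

```text
t: 22.05
eef_pos: [526.0, -165.9, 14.7]
ee_rot: [-3.141, 0.007, 1.572]
contact_force: [-0.7, 0.7, 4.8]
width: 59.3
```

Emit:
send_rows:
  plan:
    - [[1, 0, 0, 0, 0], [1, 0, 0, 0, 0]]

```text
t: 22.25
eef_pos: [525.9, -165.8, 14.7]
ee_rot: [-3.141, 0.007, 1.572]
contact_force: [-0.9, -0.3, 0.9]
width: 59.7
```

Emit:
send_rows:
  plan:
    - [[1, 0, 0, 0.3, 0], [1, 0, 0, 0.9, 0], [1, 0, 0, 1.6, 0], [1, 0, 0, 2.1, 0], [1, 0, 0, 2.1, 0]]

```text
t: 22.75
eef_pos: [527.9, -166.6, 124.0]
ee_rot: [3.136, 0.007, 1.571]
contact_force: [-0.3, -0.9, -2.1]
width: 59.5
```

```bash
python3 - <<'E'
from h import *
st();snap('top','top16');snap('wrist','wrist16')
im,*_=load('top0')
hsv=cv2.cvtColor(im,cv2.COLOR_BGR2HSV)
for r in range(176,228,8):
    print(r,[tuple(hsv[r,c][1:]) for c in range(414,450)])
E
```

```text
{'t': 22.75, 'eef_pos': [527.886, -166.593, 123.963], 'ee_rot': [3.136, 0.007, 1.571], 'contact_force': [-0.278, -0.882, -2.086], 'width': 59.482, 'joint_positions': [-0.329, 0.279, 0.64, 1.811, -0.18, 1.103, 0.373]}
176 [(np.uint8(18), np.uint8(98)), (np.uint8(70), np.uint8(91)), (np.uint8(37), np.uint8(82)), (np.uint8(19), np.uint8(79)), (np.uint8(39), np.uint8(78)), (np.uint8(26), np.uint8(69)), (np.uint8(4), np.uint8(69)), (np.uint8(5), np.uint8(107)), (np.uint8(7), np.uint8(153)), (np.uint8(5), np.uint8(152)), (np.uint8(2), np.uint8(142)), (np.uint8(24), np.uint8(138)), (np.uint8(78), np.uint8(118)), (np.uint8(108), np.uint8(111)), (np.uint8(105), np.uint8(112)), (np.uint8(104), np.uint8(113)), (np.uint8(103), np.uint8(111)), (np.uint8(105), np.uint8(112)), (np.uint8(102), np.uint8(112)), (np.uint8(102), np.uint8(112)), (np.uint8(102), np.uint8(112)), (np.uint8(101), np.uint8(111)), (np.uint8(100), np.uint8(107)), (np.uint8(67), np.uint8(88)), (np.uint8(12), np.uint8(65)), (np.uint8(4), np.uint8(69)), (np.uint8(5), np.uint8(105)), (np.uint8(7), np.uint8(149)), (np.uint8(5), np.u
[... 6210 characters left out ...]
, np.uint8(113)), (np.uint8(105), np.uint8(112)), (np.uint8(108), np.uint8(116)), (np.uint8(101), np.uint8(116)), (np.uint8(101), np.uint8(116)), (np.uint8(102), np.uint8(115)), (np.uint8(102), np.uint8(115)), (np.uint8(101), np.uint8(116)), (np.uint8(102), np.uint8(115)), (np.uint8(102), np.uint8(113)), (np.uint8(102), np.uint8(117)), (np.uint8(98), np.uint8(109)), (np.uint8(63), np.uint8(89)), (np.uint8(15), np.uint8(68)), (np.uint8(4), np.uint8(67)), (np.uint8(5), np.uint8(107)), (np.uint8(5), np.uint8(151)), (np.uint8(7), np.uint8(149)), (np.uint8(2), np.uint8(140)), (np.uint8(4), np.uint8(139)), (np.uint8(11), np.uint8(137)), (np.uint8(13), np.uint8(135)), (np.uint8(13), np.uint8(136))]
```

View pics/wrist16.png

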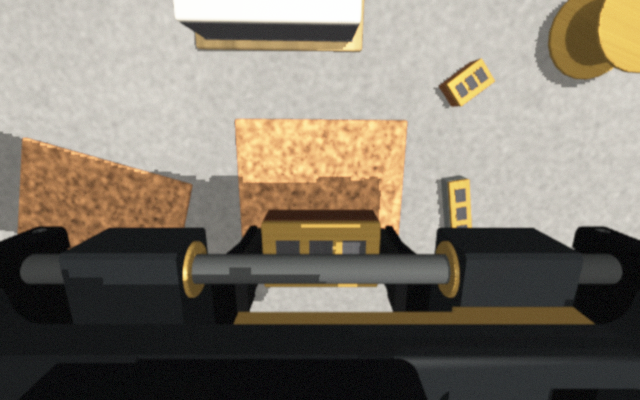

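View pics/top16.png

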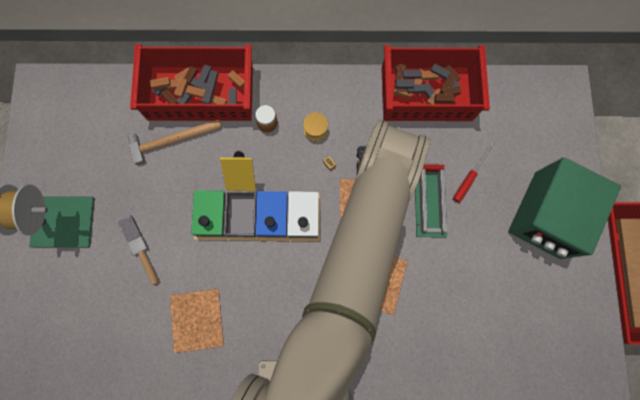

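```bash
python3 - <<'E'
from h import *
im,*_=load('top0'); g=cv2.cvtColor(im,cv2.COLOR_BGR2HSV).astype(float)
P=[]
for r in range(174,230,2):
    v=g[r,414:450,2]; s=g[r,414:450,1]; w=np.clip(v-105,0,None)*(s<20)
    # correlate two-rail pattern : rising edges at V=100 
    def rise(lo,hi):
        for c in range(lo,hi):
            if v[c]<100<=v[c+1] and s[c+1]<20: return 414+c+(100-v[c])/(v[c+1]-v[c])
    a=rise(4,11);b=rise(22,31)
    if a and b:
        # rising edge = outer top edge of left rail, inner top edge of right rail
        A=ray('top0',a,r,42);B=ray('top0',b,r,42);P.append((A[0],A[1],B[1]))
P=np.array(P);print(P[::4].round(1))
for k in(1,2): print(np.polyfit(P[:,0]-540,P[:,k],1))
E
```

```text
[[ 604.4 -322.8 -375.3]
 [ 581.9 -322.9 -375. ]
 [ 559.6 -323.3 -375.5]
 [ 537.4 -322.5 -374.3]
 [ 515.4 -321.  -373.9]
 [ 493.5 -321.4 -374.3]
 [ 471.7 -322.  -373.1]]
[-1.29536354e-02 -3.22272861e+02]
[-1.77920010e-02 -3.74298482e+02]
```

The channel's axis is at y ≈ −353.5 at x = 540, sloping −0.015. The stop face is at x ≈ 617 and the sill's inner face at 457. I'll move over the middle of the channel and check before lowering.

Emit:
send_rows:
  plan:
    - [[1, 0, -0.4, 0, 0], [1, 0.02, -1, 0, 0], [1, 0.04, -1.7, 0, 0], [1, 0.04, -2.4, 0, 0], [1, 0.04, -3, -0.2, -0.15], [1, 0.04, -3.5, -0.5, -0.15], [1, 0.04, -3.74, -0.7, -0.15], [1, 0.04, -3.74, -0.8, -0.15], [1, 0.04, -3.74, -0.8, -0.15]]

```text
t: 23.75
eef_pos: [527.6, -351.1, 78.8]
ee_rot: [-3.14, 0.005, 1.557]
contact_force: [0.3, 0.3, -1.6]
width: 59.6
```

```bash
python3 - <<'E'
from h import *
st();snap('wrist','wrist17');st();snap('side','side17');st()
im,*_=load('side17'); cv2.imwrite('pics/side17c.png',cv2.resize(im[170:310,370:490],None,fx=5,fy=4.2,interpolation=cv2.INTER_CUBIC))
E
```

```text
{'t': 23.75, 'eef_pos': [527.623, -351.1, 78.764], 'ee_rot': [-3.14, 0.005, 1.557], 'contact_force': [0.34, 0.304, -1.601], 'width': 59.589, 'joint_positions': [0.024, 0.531, 0.65, 1.628, -0.346, 1.1, 0.751]}
{'t': 23.8, 'eef_pos': [528.281, -350.888, 79.664], 'ee_rot': [-3.141, 0.005, 1.558], 'contact_force': [-0.152, 0.457, -1.454], 'width': 59.584, 'joint_positions': [0.023, 0.53, 0.65, 1.627, -0.346, 1.1, 0.751]}
{'t': 23.85, 'eef_pos': [528.707, -350.976, 80.29], 'ee_rot': [3.141, 0.005, 1.558], 'contact_force': [0.008, 0.967, -2.023], 'width': 60.201, 'joint_positions': [0.023, 0.529, 0.65, 1.627, -0.346, 1.1, 0.752]}
```

View pics/wrist17.png

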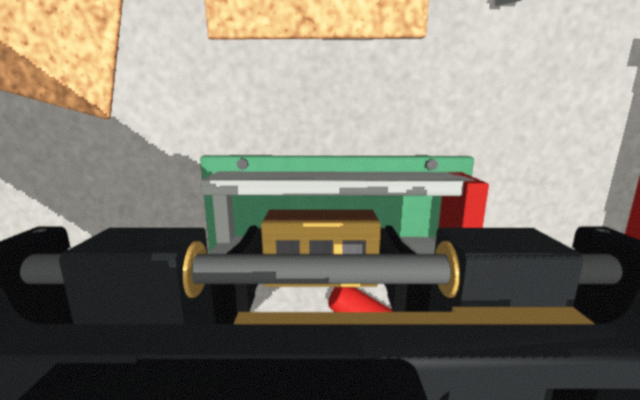

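View pics/side17c.png

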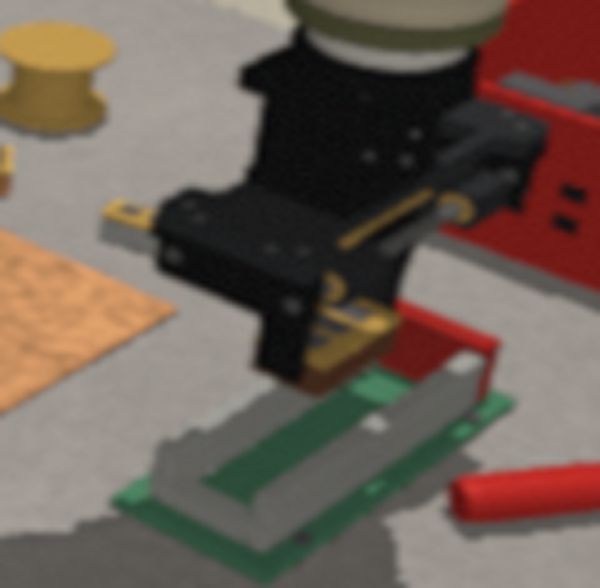

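```bash
python3 - <<'E'
from h import *
im,*_=load('wrist17')
cv2.imwrite('pics/w17c.png',cv2.resize(im[145:250,195:495],None,fx=2.66*1,fy=4,interpolation=cv2.INTER_CUBIC))
for u in(240,300,360,420):
    print(u,[int(x) for x in cv2.cvtColor(im,cv2.COLOR_BGR2HSV)[150:200,u,1]])
    
E
```

```text
240 [13, 12, 12, 12, 14, 39, 99, 113, 91, 44, 8, 4, 4, 4, 6, 6, 8, 2, 33, 72, 90, 64, 20, 7, 7, 11, 7, 10, 9, 11, 12, 12, 8, 8, 9, 7, 8, 7, 7, 8, 6, 8, 8, 9, 16, 54, 100, 118, 123, 114]
300 [13, 13, 13, 16, 13, 26, 83, 114, 115, 114, 115, 116, 117, 115, 115, 115, 119, 119, 115, 114, 106, 79, 28, 7, 12, 7, 7, 15, 8, 9, 10, 8, 8, 8, 7, 9, 6, 7, 9, 6, 8, 8, 7, 7, 15, 54, 107, 118, 118, 119]
360 [11, 13, 14, 12, 15, 20, 75, 112, 114, 116, 113, 114, 115, 114, 114, 115, 115, 115, 115, 115, 111, 88, 44, 16, 9, 7, 10, 11, 9, 11, 13, 12, 11, 9, 8, 8, 7, 10, 10, 13, 9, 8, 10, 6, 13, 58, 98, 120, 117, 117]
420 [13, 13, 13, 14, 15, 29, 90, 121, 114, 115, 113, 114, 112, 115, 115, 115, 118, 117, 113, 116, 111, 87, 42, 14, 7, 16, 13, 7, 12, 12, 10, 10, 7, 7, 7, 8, 9, 8, 11, 8, 13, 11, 9, 12, 23, 69, 106, 114, 115, 116]
```

View pics/w17c.png

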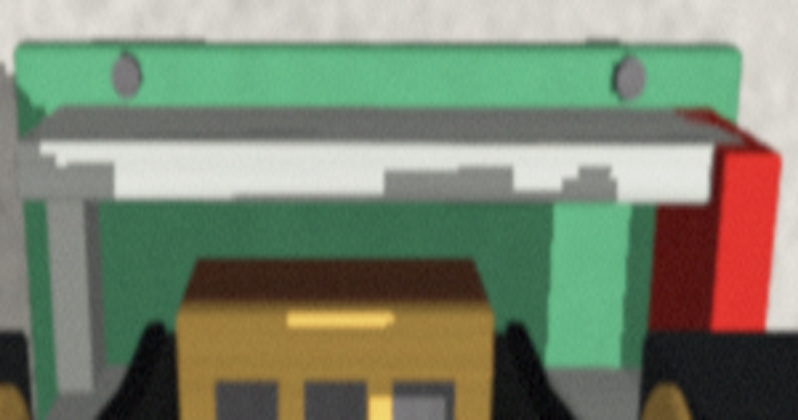

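```bash
python3 - <<'E'
from h import *
for u in(240,300,360,420): print(u,'inner top',ray('wrist17',u,194.9,42).round(1),'outer top',ray('wrist17',u,181,42).round(1),'base edge',ray('wrist17',u,155.7,8).round(1))
# stop face: white top end at crop x 712/2.66+195, z=42 ; stop top red edge near side crop 718
for cx,cy,z in((712,170,42),(715,240,48),(96,300,22),(50,300,22)): print('x',ray('wrist17',195+cx/2.66,145+cy/4,z).round(1))
# die edges in hand, top z = TCP-9.7+24
z=79.0-9.7+24
for cx,cy in((178,310),(492,310)): print('die',ray('wrist17',195+cx/2.66,145+cy/4,z).round(1))
im,K,R,t=load('wrist17');print((-R.T@t).round(1))
E
```

```text
240 inner top [ 474.5 -331.6   42. ] outer top [ 475.3 -322.3   42. ] base edge [ 467.8 -310.4    8. ]
300 inner top [ 513.8 -332.1   42. ] outer top [ 514.1 -322.8   42. ] base edge [ 512.3 -311.     8. ]
360 inner top [ 553.1 -332.6   42. ] outer top [ 552.9 -323.3   42. ] base edge [ 556.7 -311.6    8. ]
420 inner top [ 592.3 -333.2   42. ] outer top [ 591.7 -323.9   42. ] base edge [ 601.1 -312.2    8. ]
x [ 619.7 -328.6   42. ]
x [ 618.8 -338.6   48. ]
x [ 461.  -355.8   22. ]
x [ 448.3 -355.6   22. ]
die [ 498.2 -332.5   93.3]
die [ 556.9 -333.3   93.3]
[ 528.4 -279.7  241.1]
```

Both cameras put the channel centre at y ≈ −353.4, and the held die is at −350.9. I'll correct by −2.4 mm and lower to just above the rails.

Emit:
send_rows:
  plan:
    - [[1, 0.02, -0.05, 0, 0], [1, 0.02, -0.05, -0.3, 0], [1, 0.02, -0.05, -0.45, 0], [1, 0.02, -0.05, -0.48, 0], [1, 0.02, -0.05, -0.48, 0]]

```text
t: 24.35
eef_pos: [529.3, -353.3, 55.6]
ee_rot: [-3.141, 0.005, 1.558]
contact_force: [0.7, -0.2, -2.5]
width: 60.0
```

```bash
python3 - <<'E'
from h import *
snap('wrist','wrist18');snap('side','side18');st()
im,*_=load('side18'); cv2.imwrite('pics/side18c.png',cv2.resize(im[170:310,370:490],None,fx=5,fy=4.2,interpolation=cv2.INTER_CUBIC))
im,*_=load('wrist18')
cv2.imwrite('pics/w18c.png',cv2.resize(im[145:250,195:495],None,fx=2.66*1,fy=4,interpolation=cv2.INTER_CUBIC))
E
```

```text
{'t': 24.45, 'eef_pos': [529.739, -353.614, 56.416], 'ee_rot': [3.141, 0.006, 1.558], 'contact_force': [-0.241, -0.545, -1.639], 'width': 59.378, 'joint_positions': [0.038, 0.562, 0.636, 1.637, -0.366, 1.061, 0.767]}
```

View pics/side18c.png

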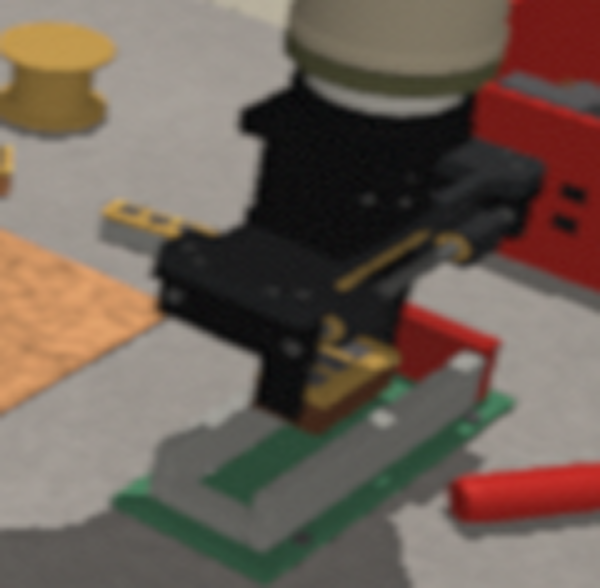

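View pics/w18c.png

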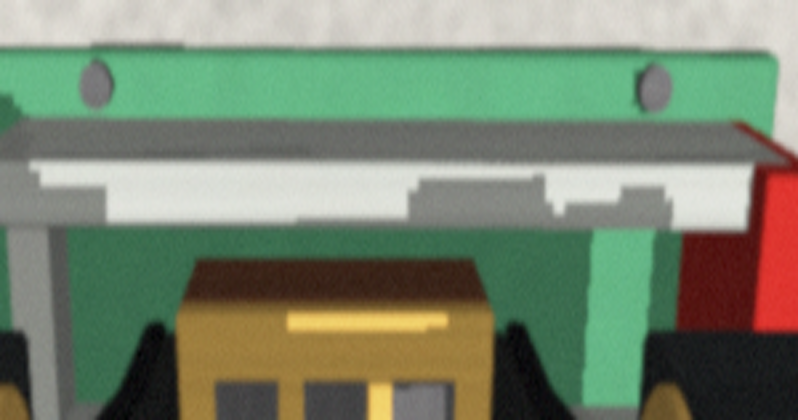

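Aligned. I'll lower into the channel gently.

Emit:
send_rows:
  plan:
    - [[1, 0, 0, -0.15, 0], [1, 0, 0, -0.3, 0], [1, 0, 0, -0.4, 0], [1, 0, 0, -0.4, 0]]

```text
t: 24.85
eef_pos: [529.1, -353.2, 35.3]
ee_rot: [-3.141, 0.005, 1.558]
contact_force: [-0.2, -0.3, -2.7]
width: 59.3
```

Emit:
send_rows:
  plan:
    - [[1, 0, 0, -0.1, 0], [1, 0, 0, -0.2, 0], [1, 0, 0, -0.28, 0], [1, 0, 0, -0.33, 0], [1, 0, 0, -0.34, 0], [1, 0, 0, -0.34, 0]]

```text
t: 25.45
eef_pos: [529.1, -353.3, 18.2]
ee_rot: [-3.141, 0.005, 1.558]
contact_force: [0.3, 0.2, -3.1]
width: 59.5
```

Emit:
send_rows:
  plan:
    - [[1, 0, 0, -0.02, 0], [1, 0, 0, -0.03, 0], [1, 0, 0, -0.03, 0]]

```text
t: 25.75
eef_pos: [529.4, -353.4, 17.7]
ee_rot: [-3.142, 0.005, 1.558]
contact_force: [-2.3, 0.7, 6.5]
width: 59.6
```

The die is seated on the channel floor. I'll release it, rise, turn, and come down closed behind its near end.

Emit:
send_rows:
  plan:
    - [[-0.7, 0, 0, 0, 0], [-0.7, 0, 0, 0, 0], [-0.7, 0, 0, 0, 0], [-0.7, 0, 0, 0.3, 0], [-0.7, 0, 0, 1, 0], [-0.7, 0, 0, 1.7, 0], [1, -0.2, 0, 2, -1.3], [1, -0.4, 0, 2, -2.6], [1, -0.6, 0, 2, -4], [1, -0.8, 0, 2, -5.4]]

```text
t: 26.75
eef_pos: [489.1, -353.6, 119.0]
ee_rot: [3.141, 0.004, 0.986]
contact_force: [0.9, -0.2, -0.3]
width: 49.9
```

Emit:
send_rows:
  plan:
    - [[1, -0.1, 0, 0, -1.4], [1, -0.1, 0.01, 0, -2.8], [1, -0.1, 0.01, 0, -4.2], [1, -0.1, 0.01, 0, -5.6], [1, -0.1, 0.01, 0, -7], [1, -0.1, 0.01, 0, -8.4], [1, -0.1, 0.01, 0, -9.4], [1, -0.1, 0.01, 0, -9.4]]

```text
t: 27.55
eef_pos: [484.4, -353.1, 119.8]
ee_rot: [3.14, 0.004, 0.0]
contact_force: [-0.4, -0.1, 0.3]
width: 0.8
```

```bash
python3 - <<'E'
from h import *
st();snap('wrist','wrist19');snap('side','side19');snap('top','top19')
im,*_=load('side19'); cv2.imwrite('pics/side19c.png',cv2.resize(im[170:310,370:490],None,fx=5,fy=4.2,interpolation=cv2.INTER_CUBIC))
E
```

```text
{'t': 27.55, 'eef_pos': [484.399, -353.108, 119.826], 'ee_rot': [3.14, 0.004, 0.0], 'contact_force': [-0.378, -0.096, 0.292], 'width': 0.817, 'joint_positions': [-0.221, 0.54, 1.029, 1.696, -0.49, 1.192, -0.637]}
```

View pics/side19c.png

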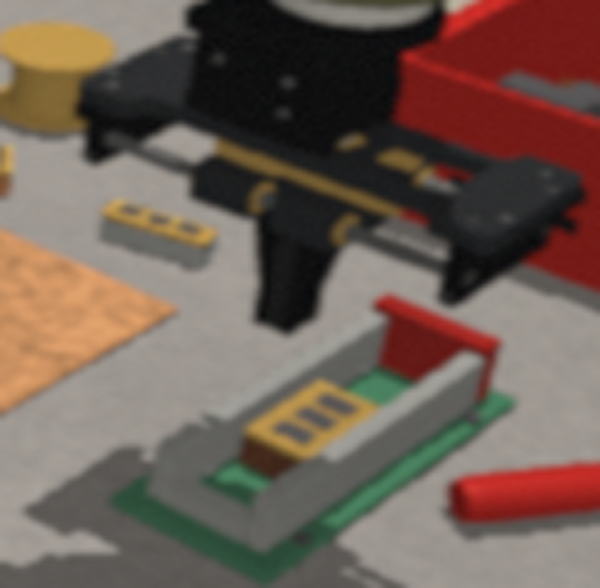

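View pics/wrist19.png

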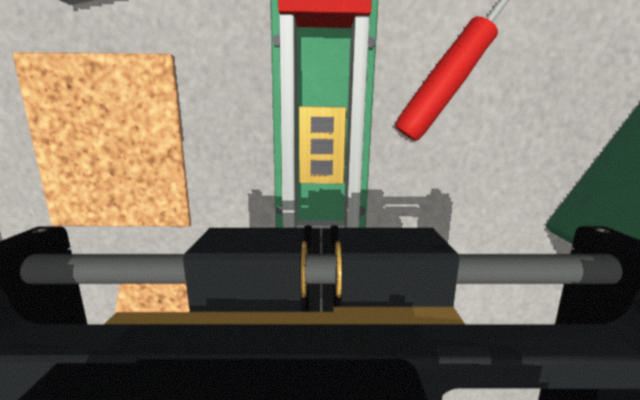

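```bash
python3 - <<'E'
from h import *
f='wrist19'
print('far end',ray(f,322,107,32).round(1),'near end',ray(f,322,184,32).round(1),'left',ray(f,299,145,32).round(1),'right',ray(f,346,145,32).round(1))
print('stop top near edge',ray(f,325,13,48).round(1),'red bottom',ray(f,325,26,8).round(1),'rails inner',ray(f,296,100,42).round(1),ray(f,353,100,42).round(1))
im,*_=load(f);cv2.imwrite('pics/w19c.png',cv2.resize(im[0:230,250:400],None,fx=4,fy=2.6,interpolation=cv2.INTER_CUBIC))
E
```

```text
far end [ 558.3 -353.7   32. ] near end [ 498.  -353.7   32. ] left [ 529.5 -335.6   32. ] right [ 529.5 -372.6   32. ]
stop top near edge [ 618.3 -355.5   48. ] red bottom [ 620.  -356.1    8. ] rails inner [ 563.1 -334.6   42. ] [ 563.1 -376.2   42. ]
```

View pics/w19c.png

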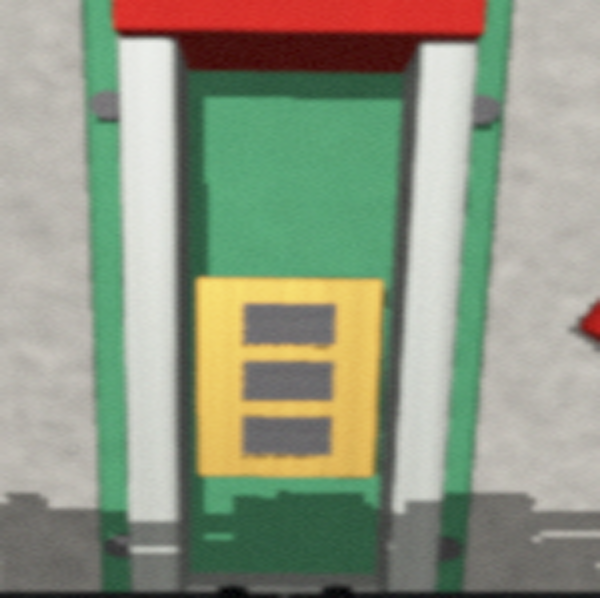

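The die spans x 498–558.5, the stop face is at about 618.5, and the die is centred between the rails. I'll go down at x ≈ 482 behind it.

Emit:
send_rows:
  plan:
    - [[1, -0.05, 0.01, -0.6, 0], [1, -0.05, 0.01, -1.2, 0], [1, -0.05, 0.01, -1.7, 0], [1, -0.05, 0.01, -2, 0], [1, -0.05, 0.01, -2.1, 0], [1, -0.05, 0.01, -2.1, 0]]

```text
t: 28.3
eef_pos: [481.8, -352.8, 14.7]
ee_rot: [3.14, 0.004, 0.005]
contact_force: [0.4, -0.6, 0.5]
width: 0.3
```

Emit:
send_rows:
  plan:
    - [[1, 0.1, 0, 0, 0], [1, 0.2, 0, 0, 0], [1, 0.3, 0, 0, 0], [1, 0.4, 0, 0, 0], [1, 0.5, -0.01, 0, 0], [1, 0.6, -0.01, 0, 0], [1, 0.7, -0.01, 0, 0], [1, 0.8, -0.02, 0, 0], [1, 0.9, -0.02, 0, 0], [1, 0.95, -0.02, 0, 0]]

```text
t: 29.3
eef_pos: [529.9, -353.7, 14.6]
ee_rot: [3.14, 0.004, 0.006]
contact_force: [-1.4, 0.4, 1.7]
width: 0.3
```

```bash
python3 - <<'E'
from h import *
st()
E
```

```text
{'t': 29.3, 'eef_pos': [529.861, -353.721, 14.592], 'ee_rot': [3.14, 0.004, 0.006], 'contact_force': [-1.389, 0.367, 1.67], 'width': 0.253, 'joint_positions': [-0.122, 0.728, 0.888, 1.663, -0.628, 1.063, -0.604]}
```

Emit:
send_rows:
  plan:
    - [[1, 0.06, 0, 0, 0], [1, 0.12, 0, 0, 0], [1, 0.18, 0, 0, 0], [1, 0.24, -0.01, 0, 0], [1, 0.28, -0.01, 0, 0], [1, 0.28, -0.01, 0, 0]]

```text
t: 29.9
eef_pos: [544.3, -354.2, 14.6]
ee_rot: [3.14, 0.003, 0.006]
contact_force: [0.3, 0.3, -0.3]
width: 0.7
```

Emit:
send_rows:
  plan:
    - [[1, 0.02, 0, 0, 0], [1, 0.04, 0, 0, 0]]

```text
t: 30.1
eef_pos: [546.3, -354.2, 14.6]
ee_rot: [3.14, 0.003, 0.006]
contact_force: [-1.5, 1.1, 0.2]
width: 0.7
```

Emit:
send_rows:
  plan:
    - [[1, 0.02, 0, 0, 0], [1, 0.03, 0, 0, 0]]

```text
t: 30.3
eef_pos: [547.8, -354.2, 14.6]
ee_rot: [3.14, 0.004, 0.006]
contact_force: [-0.7, 0.0, 1.7]
width: 0.5
```

Emit:
send_rows:
  plan:
    - [[1, 0.01, 0, 0, 0], [1, 0.02, 0, 0, 0]]

```text
t: 30.5
eef_pos: [547.9, -354.2, 14.5]
ee_rot: [3.141, 0.005, 0.005]
contact_force: [-7.1, 1.7, 4.3]
width: 0.7
```

Emit:
send_rows:
  plan:
    - [[1, 0.01, 0, 0, 0], [1, 0.02, 0, 0, 0]]

```text
t: 30.7
eef_pos: [547.9, -354.3, 14.5]
ee_rot: [-3.142, 0.007, 0.005]
contact_force: [-7.4, 2.2, 4.3]
width: 0.8
```

The die stopped at x = 547.9 with about 7 N, as expected for contact with the stop. One slightly firmer push, then a look.

Emit:
send_rows:
  plan:
    - [[1, 0.02, 0, 0, 0], [1, 0.04, 0, 0, 0], [1, 0.04, 0, 0, 0]]

```text
t: 31.0
eef_pos: [547.9, -354.4, 14.3]
ee_rot: [-3.14, 0.01, 0.004]
contact_force: [-10.7, 3.3, 7.6]
width: 0.3
```

Emit:
send_rows:
  plan:
    - [[1, -0.05, 0, 0, 0], [1, -0.2, 0, 0, 0], [1, -0.3, 0, 0.5, 0], [1, -0.3, 0, 1.3, 0], [1, -0.6, 0, 2.1, 0], [1, -1.2, 0, 2.5, 0], [1, -1.6, 0, 2.5, 0], [1, -1.6, 0, 2.5, 0]]

```text
t: 31.8
eef_pos: [465.7, -355.2, 140.2]
ee_rot: [-3.14, 0.008, 0.001]
contact_force: [-0.2, -0.5, -0.5]
width: 0.6
```

```bash
python3 - <<'E'
from h import *
st();snap('wrist','wrist20');snap('side','side20');snap('top','top20')
im,*_=load('side20'); cv2.imwrite('pics/side20c.png',cv2.resize(im[170:310,370:490],None,fx=5,fy=4.2,interpolation=cv2.INTER_CUBIC))
im,*_=load('wrist20');cv2.imwrite('pics/w20c.png',cv2.resize(im[0:230,230:430],None,fx=4,fy=2.6,interpolation=cv2.INTER_CUBIC))
E
```

```text
{'t': 31.8, 'eef_pos': [465.653, -355.228, 140.156], 'ee_rot': [-3.14, 0.008, 0.001], 'contact_force': [-0.163, -0.491, -0.506], 'width': 0.598, 'joint_positions': [-0.239, 0.491, 1.06, 1.709, -0.449, 1.219, -0.638]}
```

View pics/w20c.png

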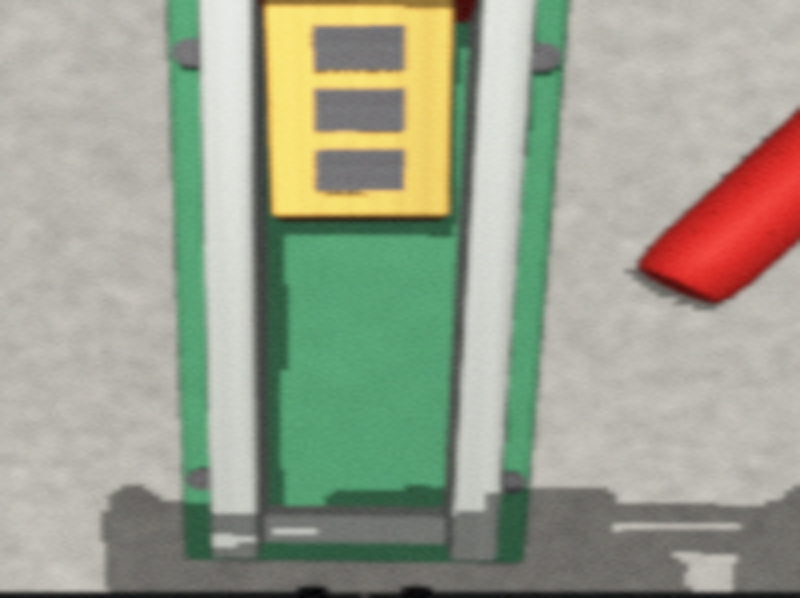

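View pics/side20c.png

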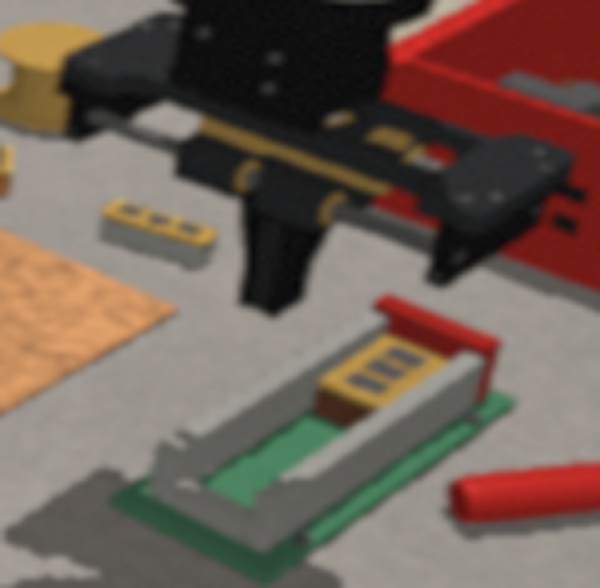

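View pics/top20.png

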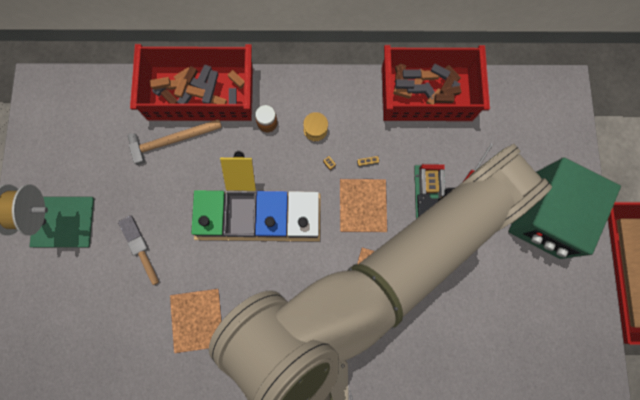

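The die is face up at the red end, and the rest of the bench looks unchanged. I'll back off a little further to see whether there's a gap at the stop.

Emit:
send_rows:
  plan:
    - [[1, -0.4, 0, 0.4, 0], [1, -0.8, 0, 0.9, 0], [1, -0.9, 0, 1.4, 0], [1, -0.9, 0, 1.6, 0], [1, -0.9, 0, 1.6, 0]]

```text
t: 32.45
eef_pos: [425.3, -353.7, 219.9]
ee_rot: [-3.141, 0.007, 0.006]
contact_force: [0.2, -0.3, -0.6]
width: 0.6
```

```bash
python3 - <<'E'
from h import *
st();snap('wrist','wrist21');st()
im,*_=load('wrist21');cv2.imwrite('pics/w21c.png',cv2.resize(im[0:130,260:400],None,fx=5.5,fy=4.5,interpolation=cv2.INTER_CUBIC))
E
```

```text
{'t': 32.45, 'eef_pos': [425.333, -353.719, 219.935], 'ee_rot': [-3.141, 0.007, 0.006], 'contact_force': [0.238, -0.279, -0.588], 'width': 0.618, 'joint_positions': [-0.354, 0.327, 1.181, 1.698, -0.306, 1.332, -0.682]}
{'t': 32.5, 'eef_pos': [424.99, -353.26, 218.787], 'ee_rot': [-3.14, 0.009, 0.007], 'contact_force': [-1.03, -0.424, -1.346], 'width': 0.595, 'joint_positions': [-0.354, 0.328, 1.18, 1.699, -0.306, 1.332, -0.681]}
```

View pics/w21c.png

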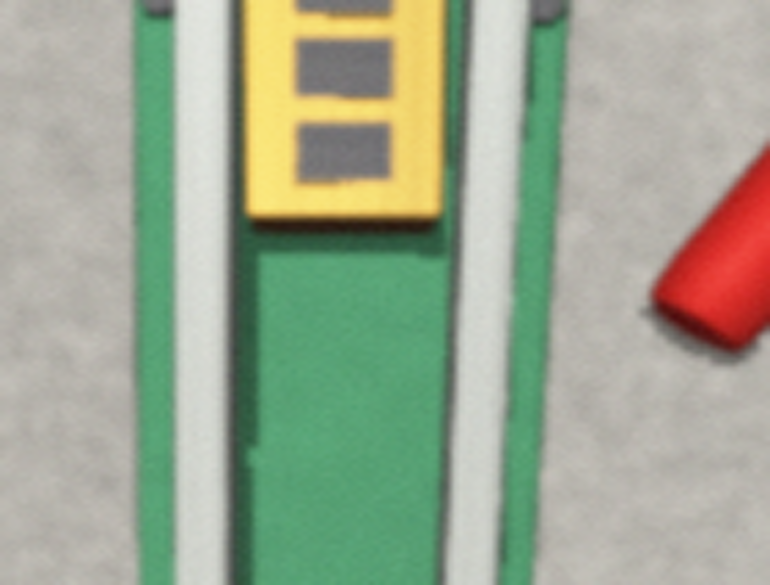

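The stop is out of frame, so I'll view it from above instead.

Emit:
send_rows:
  plan:
    - [[1, 0.6, 0, 0, 0], [1, 1.2, 0, 0, 0], [1, 1.8, 0, 0, 0], [1, 2.2, 0, 0, 0], [1, 2.2, 0, 0, 0], [1, 2.2, 0, 0, 0]]

```text
t: 33.1
eef_pos: [534.6, -353.2, 216.9]
ee_rot: [-3.14, 0.011, 0.007]
contact_force: [-0.7, -0.5, -0.0]
width: 0.7
```

```bash
python3 - <<'E'
from h import *
snap('wrist','wrist22');st()
im,*_=load('wrist22');cv2.imwrite('pics/w22c.png',cv2.resize(im[60:235,250:410],None,fx=5,fy=3.4,interpolation=cv2.INTER_CUBIC))
E
```

```text
{'t': 33.15, 'eef_pos': [534.077, -353.485, 217.517], 'ee_rot': [-3.14, 0.011, 0.006], 'contact_force': [-0.594, -0.566, -0.579], 'width': 0.199, 'joint_positions': [-0.204, 0.556, 1.048, 1.456, -0.475, 1.414, -0.709]}
```

View pics/w22c.png

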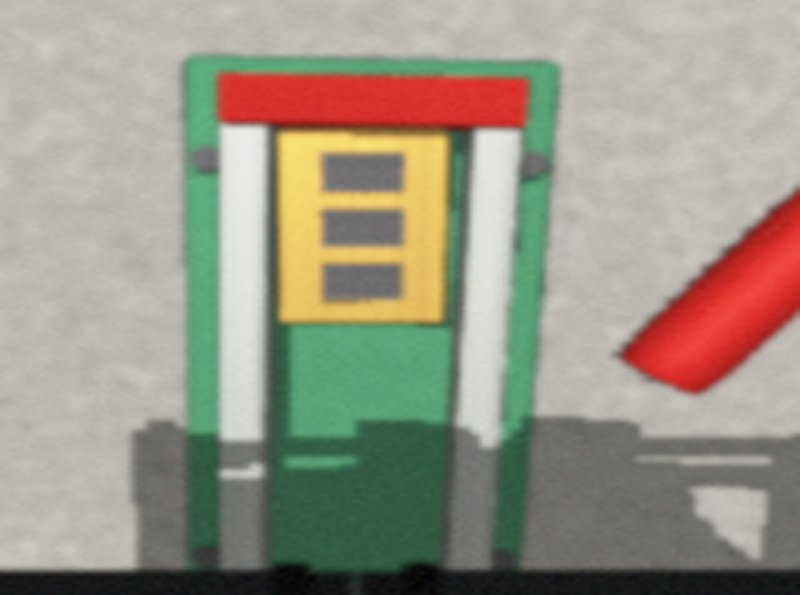

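```bash
python3 - <<'E'
from h import *
f='wrist22'
P=lambda cx,cy,z: ray(f,250+cx/5,60+cy/3.4,z).round(1)
print('stop edge z48',P(360,124.5,48),'stop z32',P(360,127,32),'die far',P(300,130.5,32),P(430,131.5,32),'die near',P(290,322,32),P(440,324,32))
print('die L/R',P(279,230,32),P(447,230,32),'rails in',P(268,230,42),P(466,230,42))
im,*_=load(f);print(im[92:104,330].tolist())
E
```

```text
stop edge z48 [ 618.4 -353.1   48. ] stop z32 [ 618.2 -353.1   32. ] die far [ 617.1 -340.5   32. ] [ 617.  -367.8   32. ] die near [ 557.8 -338.1   32. ] [ 557.4 -371.2   32. ]
die L/R [ 587.  -335.9   32. ] [ 587.2 -372.1   32. ] rails in [ 587.5 -334.    42. ] [ 587.8 -375.5   42. ]
[[44, 53, 214], [43, 50, 214], [39, 42, 210], [38, 43, 196], [30, 38, 155], [36, 65, 120], [50, 98, 130], [62, 129, 162], [88, 175, 216], [105, 205, 239], [108, 212, 241], [110, 207, 238]]
```

The die spans x ≈ 557.6–617.6, against the stop face at ≈ 618. There is no visible gap, and it stands clear of both rails. One last comparison of the bench with the first picture, then I'll hand in.

```bash
python3 - <<'E'
from h import *
a,*_=load('top0');b,*_=load('top20')
for n,(x0,y0,x1,y1) in dict(mallet=(125,115,225,165),jar=(252,102,280,132),reel=(300,110,332,142),small=(320,153,338,172),long=(354,150,384,170),brush=(115,212,162,290),green=(190,188,222,238),blue_white=(258,188,322,242)).items():
    d=cv2.absdiff(a[y0:y1,x0:x1],b[y0:y1,x0:x1]); print(n,d.mean().round(1),int((d.max(2)>40).sum()))
st(); print(manip.finish_job())
E
```

```text
mallet 2.0 35
jar 1.8 0
reel 1.8 0
small 1.7 0
long 1.7 0
brush 1.7 0
green 1.6 0
blue_white 2.0 11
{'t': 33.15, 'eef_pos': [534.077, -353.485, 217.517], 'ee_rot': [-3.14, 0.011, 0.006], 'contact_force': [-0.594, -0.566, -0.579], 'width': 0.199, 'joint_positions': [-0.204, 0.556, 1.048, 1.456, -0.475, 1.414, -0.709]}
the job is handed in; nothing more can be done
None
```

The die is home in the green carrier, face up against the red stop, and the job was handed in at t = 33 s with the gripper clear of everything.

- **Lid:** I opened only the yellow lid, to about 2.1 rad, and left it standing open.
- **In the box:** the gripper body would have met the open lid at the die's starting place. So I first pushed the die about 18 mm towards the robot inside the box, then lifted it out by its width.
- **Pad and regrip:** I laid the die face up on the cork pad farthest from the robot's base, let go, and took it again by its two ends.
- **Carrier:** I lowered it into the channel, let go, and slid it home with the closed fingers, pressing with about 11 N at most.

**Last checks:**
- **At the stop:** the die's far end measures x ≈ 617–617.6 and the stop face about 618.2. That difference is within camera error, and the fingers stalled there when pushing. I saw no gap, and the die is clear of both rails.
- **The rest of the bench:** compared with the first picture, the brush, jar, reel, both spare dies and the green lid are unchanged.
- **Small differences:** 35 pixels changed in the mallet area and 11 around the blue and white lids. I took these to be shadows of the open lid, but did not check them separately.
- **Not compared:** the screwdriver was hidden by the arm in the last top view. In the earlier close views it looked unmoved.

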